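Read a well tray from below in the tilting mirror

ROBOT

A 6-joint arm with a two-finger parallel gripper is mounted at the origin on the work surface. World frame = base frame: x ahead of the robot, y to its left, z up, the work surface at z = 0. Lengths are in m, angles in degrees, forces in N, time in s.
With the tool pointing down it reaches from about 0.35 to 0.875 m from the base axis. Payload 4.2 kg.
Tool frame: the origin (TCP) lies midway between the tips of the shut fingers; the grasp point (between the pads) lies r.grasp_offset behind it (r.grasp_offset is the distance from the TCP to the grasp point, in m); z points along the fingers, y is the direction in which the jaws open and shut (so a half turn about z gives the same grasp; the last joint's range is limited). The gripper opens to 87 mm and grips with 3 to 60 N. Pads are 19 mm wide; open, the fingers measure 117 mm over their backs; the gripper's body (75 mm by 190 mm) begins 51 mm behind the grasp point.
Start: joints at [-56.918, 22.042, 0.453, 0, -68.411, -14.817], TCP at [0.196, -0.593, 0.223] pointing down, gripper open.
Joint ranges: [-179.83, 179.83], [-69.29, 118.12], [-61.27, 80.66], [-181.25, 117.63], [-171.15, -9.14], [-177.46, 177.46]. Speed limits (degrees/s): [159.86, 159.86, 180, 180, 180, 180].

INTERFACE

Orientations are given as a 3x3 rotation matrix whose columns are the frame's x, y, z axes.
In Python, from station import sense, optics, r gives the robot as it stands. The module is installed in compiled form; this text tells all that it offers.
- The arm moves only by the tool servo_tool, never from a script. Its argument "deltas" is a list of rows, each an object with "slide": the shift along the tool's x, y, z in units of 25 mm (1.0 is 25 mm), a list of three; "spin": the turn about the tool's z in units of 8 degrees (1.0 is 8 degrees). A call has 1 to 10 rows; each row shifts and turns the pose as measured when the row begins, along the tool's axes as they then stand; what a row does not reach is not made up. A row lasts 1/10 s, in which the tool goes at most 50 mm and 8.59 degrees, less where a joint would pass 70% of its speed; a pose out of reach is approached as far as the arm can. A call is refused whole if a number of a shift passes 1 or a number of a turn 1, either way. A call with a gripper value outside its range is refused whole. "gripper" is the closure in counts, from 0 (fully open) to 255 (shut), set as the call begins (left out, the last holds). The fingers move at their own pace and stop on an object; the grip force is fixed at half the most. Time passes only in rows, so rows that do not move let the fingers close. It gives the time, the measured TCP pose, the force and the opening at its end, in the units of the state.
- sense(): the state, without advancing time (a new reading comes with each control period).
- optics.capture(name): name is "scene" or "top" or "wrist"; returns a dict with "frame" (400x640x3 uint8, red, green, blue), "camera_matrix" (3x3 intrinsics, pixels), "eye" and "rotation" of the camera in the world. Camera axes: x right, y down, z forward; pixel columns grow to the right and rows downward; lengths in m; the calibration is good to about 2 mm. The wrist camera is an equidistant fisheye: a pixel r from the principal point sees the ray r / f radians off the axis. A picture is of the moment at which its call begins. There is no depth.
- r.finish_job(): hands the job in, once; it reports no verdict.
The state is a dict: "time_s": time; "joints": joint angles; "joint_velocities": joint speeds; "effort": joint torques, N m; "tcp_pos": TCP position; "ee_rot": TCP orientation; "wrist_force": force on the tool from outside, world axes, zero at the start; "moment": the same for the moment, N m; "gripper_width": opening from 0.0 (shut) to 1.0 (fully open).
Only numpy, scipy, OpenCV 4.12 (cv2) and the standard library are available. Lean on these libraries where they do the work, as an engineer would, in place of code of your own. Each camera call takes 0.05 s, during which the arm holds its last target.

TASK

Lift the small well tray off the worktop, keep it level, set it fully down in the nest on top of the reading mirror and let go of it. Then swing the mirror's tilt lever until the little camera on the post sees the focus dot under the middle of the tray reflected in the middle of the mirror, and finish there still holding the lever, because a spring pulls the mirror flat again. Leave the camera and the other things on the worktop where they are.

Things in the scene. Friction and masses are not known exactly. Their poses are not given: they have to be found in the camera images.
- tray: Loose clear plastic well tray, 83 x 58 x 15 mm (its x, y, z), 60 small grey wells in its top, about 45 g; a printed black focus dot (10 mm) lies in the middle of its underside. Origin: centre of the underside (at the dot), z up. It is the same either way round; grip it across the 58 mm sides.
- viewer: The reading mirror: white instrument fixed to the worktop, 150 x 385 mm base plate, two cheeks carrying a stage at 150 mm height, the mirror below it, a camera post 285 mm off on the -y side. Origin: on the worktop under the middle of the stage. x runs along the mirror's axle (the tilt lever is on the -x side), y is level and points away from the camera, z up.
- nest (a point): Centre of the nest on the stage's top face, 150 mm above viewer's origin, same axes; the seated tray's origin comes here, its 83 mm side along x. Stage 110 x 80 mm (x, y), window 66 x 42 mm. Four steel corner guides, 7 mm high, leave a nest of 87 x 62 mm (2 mm play a side); along the long sides they stand 55 mm apart, so fingers can straddle the tray there.
- axle (a point): Middle of the mirror's face, on its axle, 65 mm straight below nest, axes of viewer. The mirror (92 mm along x, 90 mm across) turns about this x axis.
- mirror_tilt (a joint): Tilt of the mirror, rad. 0 = flat, face up (a spring holds it there); growing values turn the face to the camera: its normal is (0, -sin v, cos v) in viewer's axes. Range 0 to 1.2. The spring's pull at the knob grows from about 1 N at 0 to about 3 N at 0.8; it never stays by itself.
- mirror: The mirror with its tilt lever, one rigid part. The lever is on the -x outside of the instrument: steel bar, 110 mm from axle to the black cylindrical knob across its end. Origin at axle; axes those of viewer turned about x by mirror_tilt. At rest the lever leans 0.67 rad from upright to +y; it is swung over towards -y and stands upright at mirror_tilt = 0.67.
- lever_knob (a point): Middle of the knob's free length: a level cylinder, 14 mm in diameter, 40 mm long (along x), pinched from above across y; it can turn between the fingers as the lever swings. Seen from axle in viewer's axes: x = -86 mm, y = -110 mm sin(v - 0.67), z = 110 mm cos(v - 0.67), with v = mirror_tilt.
- lens (a point): Front of the lens of the small black camera on the post. It points at axle (to 0.03 rad), square to x. The mirror shows it the focus dot in the middle when the mirror's normal halves the angle at axle between the direction to the lens and straight up (to the dot of the seated tray).
- camera_height (a joint): Height setting of the camera bracket on its post, m, 0 to 0.19; clamped, differs from run to run, not to be changed. The camera's pivot is 250 mm from the axle on the -y side and 60 mm + this value above the worktop (the axle: 85 mm).
- tube_rack: Bystander: half-full grey rack of small capped tubes, 124 x 89 mm, 56 mm high with tubes. Origin: centre of the underside.
- tip_box: Bystander: pipette tip box with clear lid, 118 x 82 mm, 84 mm high. Origin: centre of the underside.
- reagent_bottle: Bystander: small bottle, 48 mm in diameter, 85 mm high. Origin: centre of the underside.
There are look-alikes about, which are no part of the job. There is more than one size of the tray; the one meant has the size given above.

How it is judged (in metres and radians):
On the way, in this order (a step that is already met when the one before it is completed fails the run):
1. the tray is fully down in the nest and let go (z of tray in the frame of nest between -0.003 and 0.0025 m and x of tray in the frame of nest between -0.0045 and 0.0045 m and y of tray in the frame of nest between -0.0045 and 0.0045 m and angle between the x axis of tray and the x axis of nest, either way round below 0.12 rad and angle between tray's own z axis and vertical below 0.05 rad and contact force between each of the arm, the fingers and tray below 0.1 N), for 0.2 s.
2. the lever is held at the tilt where the camera sees the dot in the middle of the mirror (((value of joint camera_height between -0.05 and 0.0119 m and value of joint mirror_tilt between 0.7534 and 0.8934 rad) or (value of joint camera_height between 0.0119 and 0.0238 m and value of joint mirror_tilt between 0.7298 and 0.8698 rad) or (value of joint camera_height between 0.0238 and 0.0356 m and value of joint mirror_tilt between 0.706 and 0.846 rad) or (value of joint camera_height between 0.0356 and 0.0475 m and value of joint mirror_tilt between 0.6823 and 0.8223 rad) or (value of joint camera_height between 0.0475 and 0.0594 m and value of joint mirror_tilt between 0.6588 and 0.7988 rad) or (value of joint camera_height between 0.0594 and 0.0713 m and value of joint mirror_tilt between 0.6355 and 0.7755 rad) or (value of joint camera_height between 0.0713 and 0.0831 m and value of joint mirror_tilt between 0.6125 and 0.7525 rad) or (value of joint camera_height between 0.0831 and 0.095 m and value of joint mirror_tilt between 0.59 and 0.73 rad) or (value of joint camera_height between 0.095 and 0.1069 m and value of joint mirror_tilt between 0.568 and 0.708 rad) or (value of joint camera_height between 0.1069 and 0.1187 m and value of joint mirror_tilt between 0.5465 and 0.6865 rad) or (value of joint camera_height between 0.1187 and 0.1306 m and value of joint mirror_tilt between 0.5257 and 0.6657 rad) or (value of joint camera_height between 0.1306 and 0.1425 m and value of joint mirror_tilt between 0.5055 and 0.6455 rad) or (value of joint camera_height between 0.1425 and 0.1544 m and value of joint mirror_tilt between 0.4861 and 0.6261 rad) or (value of joint camera_height between 0.1544 and 0.1663 m and value of joint mirror_tilt between 0.4673 and 0.6073 rad) or (value of joint camera_height between 0.1663 and 0.1781 m and value of joint mirror_tilt between 0.4493 and 0.5893 rad) or (value of joint camera_height between 0.1781 and 0.3 m and value of joint mirror_tilt between 0.4321 and 0.5721 rad)) and contact force between the fingers and mirror above 0.4 N), for 0.3 s.
At the end, for the whole second after the job is handed in: Fingers hold the lever (over 0.4 N), the mirror still and within 0.06 rad of the tilt that shows the camera the dot in the middle of the mirror; the tray lies flat in the nest (4.5 mm in x and y, on the stage to 2.5 mm, long side along x), untouched by the robot (all of step 1 and all of step 2 and velocity of joint mirror_tilt between -0.08 and 0.08 rad/s); the arm keeps its last pose, push and grip.
It fails at once if the tray is tipped more than 25 degrees (angle between tray's own z axis and vertical above 0.44 rad).
It fails at once if the camera is shifted by more than 15 mm (distance of lens from where it was at the start of the episode above 0.015 m).
It fails at once if the tube rack is shifted by more than 30 mm (distance of tube_rack from where it was at the start of the episode above 0.03 m).
It fails at once if the tip box is shifted by more than 30 mm (distance of tip_box from where it was at the start of the episode above 0.03 m).
It fails at once if the reagent bottle is shifted by more than 30 mm (distance of reagent_bottle from where it was at the start of the episode above 0.03 m).
It also fails if it takes over 48 s, if anything falls off the work surface, if the arm or the gripper's body presses on something with over 40 N, if the wrist force passes 120 N, or if a joint passes its speed limit or range.

## Working session

There is one attempt and no reset: what is moved stays moved. The work goes in short steps, Python scripts to look and compute and a tool call to move; the robot and the scene stay as the last step left them, time stands still between calls to the robot, and variables do not carry over. Pictures are saved under pics/ and viewed, and the job is handed in when it is done.

Besides the shell and the picture viewer there is one more tool, called after "Call:" as a command line: name --argument value ..., lists and objects as JSON in quotes. servo_tool: Moves the arm, as the interface text tells. Its arguments: {"type":"object","properties":{"deltas":{"type":"array"},"gripper":{"type":"number"}},"required":["deltas"]}

```bash
mkdir -p pics; python3 - <<'E'
from station import sense, optics, r
import cv2,pickle
s=sense();print(s,r.grasp_offset)
for n in("scene","top","wrist"):
    c=optics.capture(n);cv2.imwrite(f"pics/{n}0.png",c["frame"][:,:,::-1]);pickle.dump(c,open(f"{n}0.pkl","wb"));print(n,c["camera_matrix"],c["eye"],c["rotation"])
E
```

```text
{'time_s': 0.0, 'joints': array([-5.69164643e+01,  2.20915679e+01,  3.79242999e-01, -2.99849804e-02,
       -6.84091043e+01, -1.48166361e+01]), 'joint_velocities': array([-0.04165032,  0.05157463,  0.04292776,  0.03777953,  0.0125328 ,
        0.05710478]), 'effort': array([-2.29428706e-04, -3.90665174e+01,  1.87407303e+01,  4.21982780e+00,
        1.10348166e-02, -1.86870561e-04]), 'tcp_pos': array([ 0.19573949, -0.59292763,  0.22144484]), 'ee_rot': array([[-9.49667195e-01, -3.13259729e-01, -7.49114046e-04],
       [-3.13260616e-01,  9.49665004e-01,  2.04132669e-03],
       [ 7.19419473e-05,  2.17324892e-03, -9.99997636e-01]]), 'wrist_force': array([ 0.16061929,  0.53707939, -0.28418231]), 'moment': array([0.03945639, 0.03685899, 0.01548272]), 'gripper_width': 1.0001056475007806} 0.0187
scene [[389.42042342   0.         323.68745857]
 [  0.         389.42042342 199.42947255]
 [  0.           0.           1.        ]] [ 1.21710829 -0.42391769  0.76276627] [[ 0.59979242  0.47352246 -0.64500041]
 [ 0.79980395 -0.37869107  0.46573245]
 [-0.02372112 -0.79521667 -0.60586117]]
top [[458.0956169    0.         317.34558682]
 [  0.         458.0956169  199.94209435]
 [  0.           0.           1.        ]] [0.37964804 0.05616541 1.50733454] [[ 0.00799895 -0.99339401  0.11447428]
 [-0.99994525 -0.00717386  0.00761784]
 [-0.00674629 -0.11452894 -0.993397  ]]
wrist [[309.70691629   0.         319.58345573]
 [  0.         309.70691629 205.28350936]
 [  0.           0.           1.        ]] [ 0.12521935 -0.61715718  0.3841413 ] [[-0.31253089  0.91281253  0.26286446]
 [ 0.94990661  0.29992753  0.08786869]
 [ 0.00136735  0.27715837 -0.96082328]]
```

View pics/scene0.png

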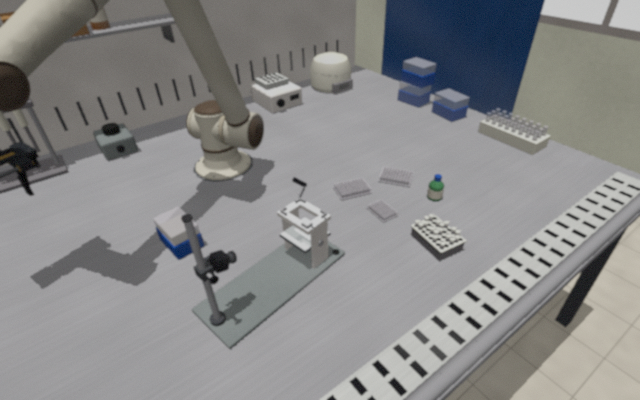

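View pics/top0.png

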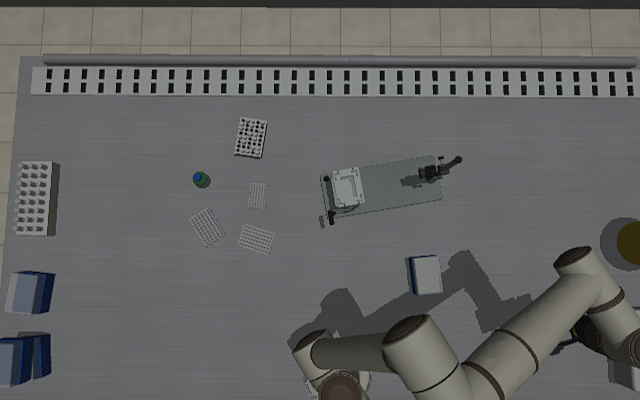

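View pics/wrist0.png

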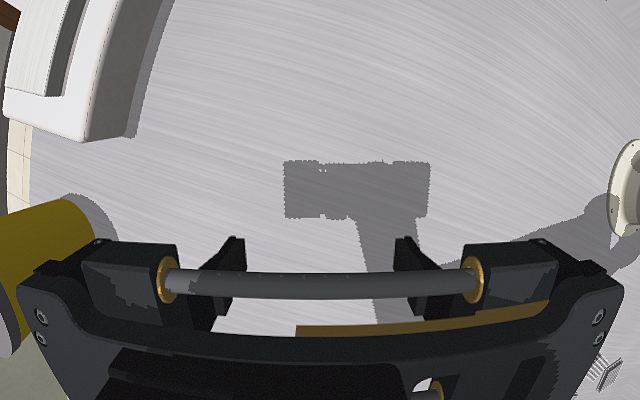

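```bash
cat > h.py <<'E'
import numpy as np,pickle,cv2
def load(n): return pickle.load(open(n,"rb"))
def ray(c,u,v):
    K=c["camera_matrix"];d=np.array([(u-K[0,2])/K[0,0],(v-K[1,2])/K[1,1],1.]);return c["rotation"]@d
def onz(c,u,v,z):
    d=ray(c,u,v);e=c["eye"];return e+d*(z-e[2])/d[2]
def proj(c,p):
    q=c["rotation"].T@(np.asarray(p)-c["eye"]);K=c["camera_matrix"];return np.array([K[0,0]*q[0]/q[2]+K[0,2],K[1,1]*q[1]/q[2]+K[1,2]])
def crop(c,x0,y0,x1,y1,k,name):
    cv2.imwrite("pics/"+name,cv2.resize(c["frame"][y0:y1,x0:x1,::-1],None,fx=k,fy=k,interpolation=cv2.INTER_CUBIC))
E
python3 - <<'E'
from h import *
t=load("top0.pkl");s=load("scene0.pkl")
crop(t,180,170,280,260,8,"t1.png")
crop(t,310,145,470,235,5,"t2.png")
crop(s,180,170,360,345,4,"s1.png")
E
```

```text
(no output)
```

View pics/t1.png

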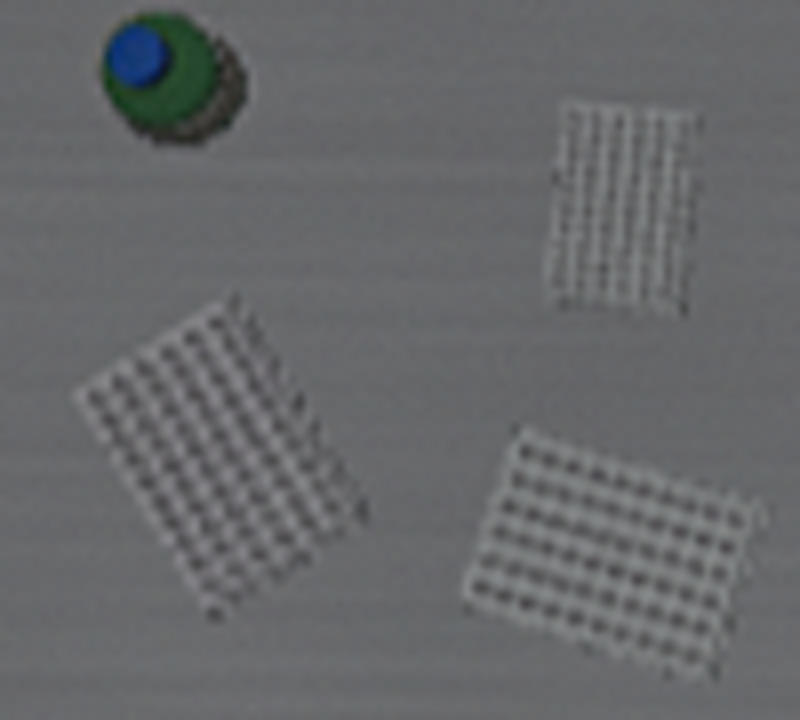

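View pics/t2.png

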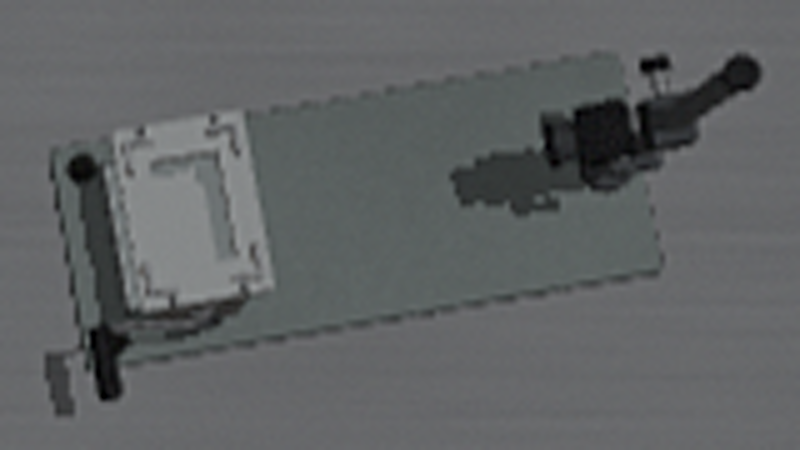

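View pics/s1.png

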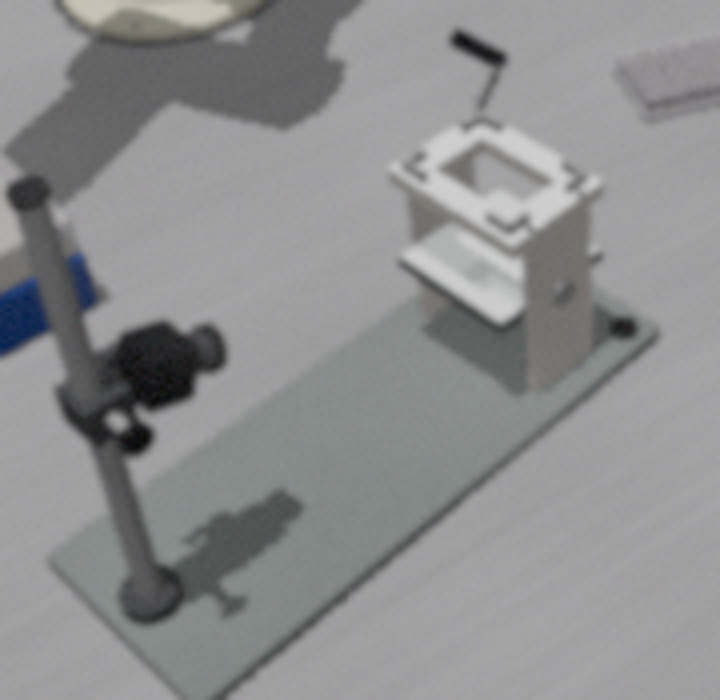

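```bash
python3 - <<'E'
from h import *
t=load("top0.pkl");s=load("scene0.pkl")
g=[(563,100),(697,112),(686,312),(550,300)]
P=[onz(t,180+(u)/8-.5,170+v/8-.5,.015) for u,v in g]
for a,b in zip(P,P[1:]+P[:1]): print(a,np.linalg.norm(a-b))
crop(t,315,155,375,215,12,"t3.png")
crop(s,270,190,350,275,8,"s2.png")
crop(s,355,190,405,230,15,"s3.png")
crop(s,185,205,255,330,6,"s4.png")
E
```

```text
[0.60956544 0.29057163 0.015     ] 0.05557066502882095
[0.60495185 0.23519281 0.015     ] 0.08282389497457937
[0.52217509 0.23798691 0.015     ] 0.05603672803468551
[0.52670201 0.29384048 0.015     ] 0.08292788731516862
```

View pics/t3.png

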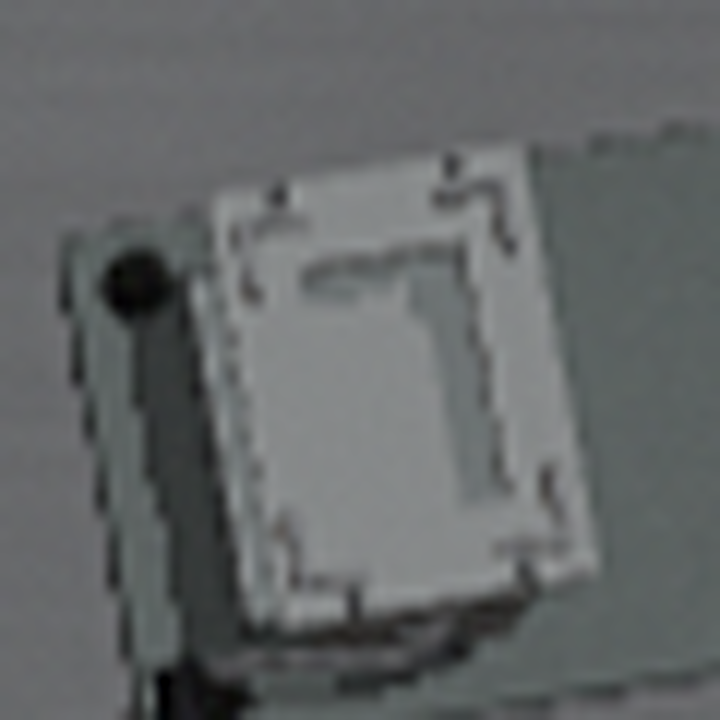

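View pics/s2.png

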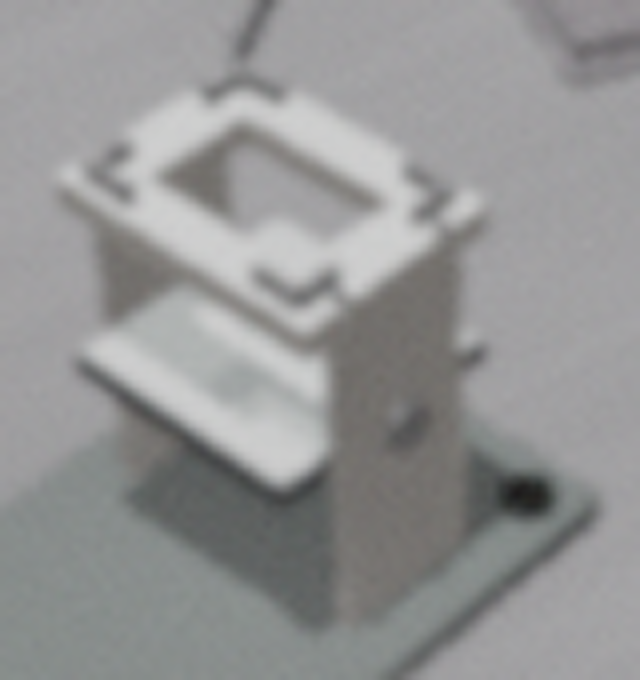

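View pics/s3.png

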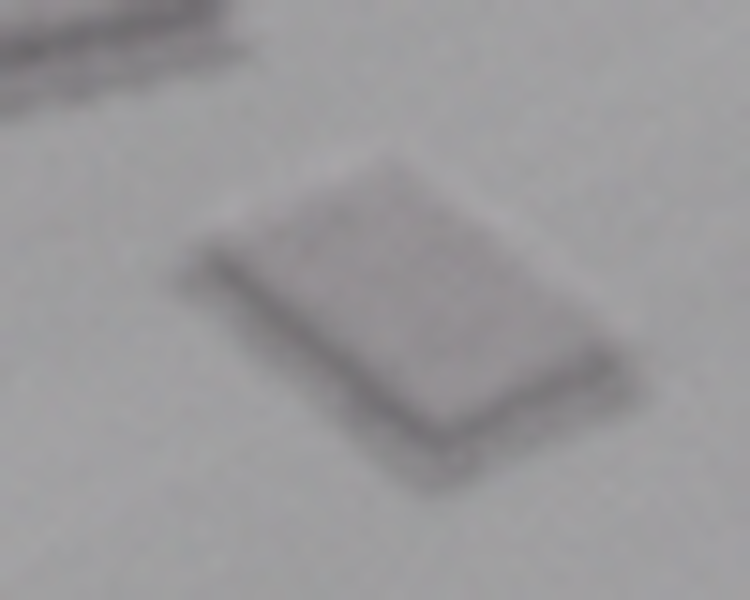

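View pics/s4.png

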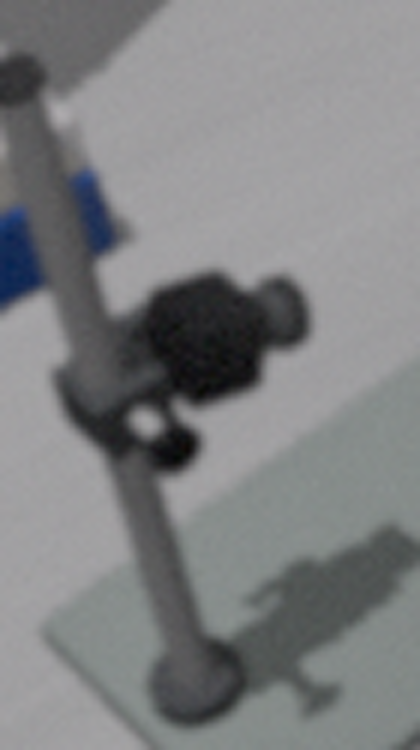

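```bash
cat > fit.py <<'E'
from h import *
from scipy.optimize import least_squares
t=load("top0.pkl");s=load("scene0.pkl")
T=lambda u,v:(315+u/12-.5,155+v/12-.5)
S=lambda u,v:(270+u/8-.5,190+v/8-.5)
ob=[(t,T(212,198),(55,40,150)),(t,T(525,145),(55,-40,150)),(t,T(600,570),(-55,-40,150)),(t,T(255,630),(-55,40,150)),
(t,T(465,240),(33,-21,150)),(t,T(512,500),(-33,-21,150)),
(s,S(60,178),(-55,-40,150)),(s,S(305,328),(55,-40,150)),(s,S(485,205),(55,40,150)),(s,S(157,178),(-33,-21,150)),(s,S(245,122),(-33,21,150)),(s,S(390,195),(33,21,150))]
def W(p,q):
    c,sn=np.cos(p[2]),np.sin(p[2]);x,y,z=np.array(q)/1000
    return np.array([p[0]+c*x-sn*y,p[1]+sn*x+c*y,z])
def res(p): return np.concatenate([proj(c,W(p,q))-uv for c,uv,q in ob])
if __name__=="__main__":
    f=least_squares(res,[.5,0,.17],loss='soft_l1');print(f.x,np.degrees(f.x[2]));print(f.fun.reshape(-1,2).round(2))
    p=f.x
    for v in(0,):
        k=(-86,-110*np.sin(v-.67),85+110*np.cos(v-.67));print("knob",W(p,k),proj(t,W(p,k)),proj(s,W(p,k)))
    for h in np.arange(0,.2,.02):
        print(h,proj(s,W(p,(0,-250,60+1000*h))),proj(t,W(p,(0,-250,60+1000*h))))
E
python3 fit.py
```

```text
[ 0.57745352 -0.02543495  0.17003418] 9.742241054773924
[[-0.18 -0.33]
 [-0.01 -0.18]
 [ 0.07  0.3 ]
 [ 2.33 -0.37]
 [ 0.    0.05]
 [-0.15 -0.08]
 [-0.27 -0.57]
 [-0.06  0.29]
 [ 0.45 -0.51]
 [-0.88 -0.46]
 [ 0.2  -1.16]
 [ 0.58  0.62]]
knob [0.48113484 0.02733585 0.17122038] [330.57272721 217.87807022] [298.87053092 181.14716382]
0.0 [226.55321188 295.86719367] [423.71781815 177.89215618]
0.02 [224.98759905 290.09000424] [425.13967109 176.86132005]
0.04 [223.37774794 284.14957336] [426.60122705 175.80169943]
0.06 [221.72175668 278.038883  ] [428.10417255 174.7120716 ]
0.08 [220.01761278 271.75050701] [429.65029099 173.59114361]
0.1 [218.263185   265.27658097] [431.24146973 172.43754714]
0.12 [216.45621442 258.60876941] [432.87970777 171.24983291]
0.14 [214.59430479 251.73823001] [434.56712411 170.02646467]
0.16 [212.67491188 244.65557444] [436.30596693 168.76581249]
0.18 [210.69533191 237.35082562] [438.09862355 167.46614558]
```

```bash
python3 - <<'E'
from fit import *
p=least_squares(res,[.5,0,.17],loss='soft_l1').x
def tri(a,b):
    A=[];B=[]
    for c,(u,v) in((t,a),(s,b)):
        d=ray(c,u,v);d/=np.linalg.norm(d);M=np.eye(3)-np.outer(d,d);A.append(M);B.append(M@c["eye"])
    x=np.linalg.lstsq(np.vstack(A),np.hstack(B),rcond=None)[0];return x,proj(t,x)-a,proj(s,x)-b
def V(x):
    d=x-[p[0],p[1],0];c,sn=np.cos(p[2]),np.sin(p[2]);return np.array([c*d[0]+sn*d[1],-sn*d[0]+c*d[1],d[2]])
for n,a,b in(("lens",(310+548/5-.5,145+135/5-.5),(185+287/6-.5,205+312/6-.5)),("body",(310+605/5-.5,145+133/5-.5),(185+205/6-.5,205+335/6-.5))):
    x,e,f=tri(np.array(a),np.array(b));v=V(x);print(n,v,e,f,"elev",np.degrees(np.arctan2(v[2]-.085,-v[1])),"h",.025+.25*(v[2]-.085)/-v[1])
for h in(.08,.1,.12):
  print(h,[proj(s,W(p,(0,-y,85+(h*1000-25)*y/250))).round(1) for y in(190,210,230,250)])
crop(s,195,230,250,285,12,"s5.png");crop(t,400,150,470,200,11,"t5.png")
E
```

```text
lens [ 0.00690891 -0.21539899  0.16489738] [0.61980423 0.25281284] [ 0.93569606 -0.08001105] elev 20.35119417235013 h 0.1177318344230919
body [ 0.00192838 -0.24598966  0.17326128] [0.35957428 0.13534348] [ 0.54872696 -0.04469559] elev 19.73802678454459 h 0.11470019855280025
0.08 [array([243.5, 260.8]), array([235.9, 264.4]), array([228.1, 268. ]), array([220. , 271.8])]
0.1 [array([242.5, 256.1]), array([234.7, 259. ]), array([226.6, 262.1]), array([218.3, 265.3])]
0.12 [array([241.4, 251.2]), array([233.4, 253.6]), array([225.1, 256. ]), array([216.5, 258.6])]
```

View pics/s5.png

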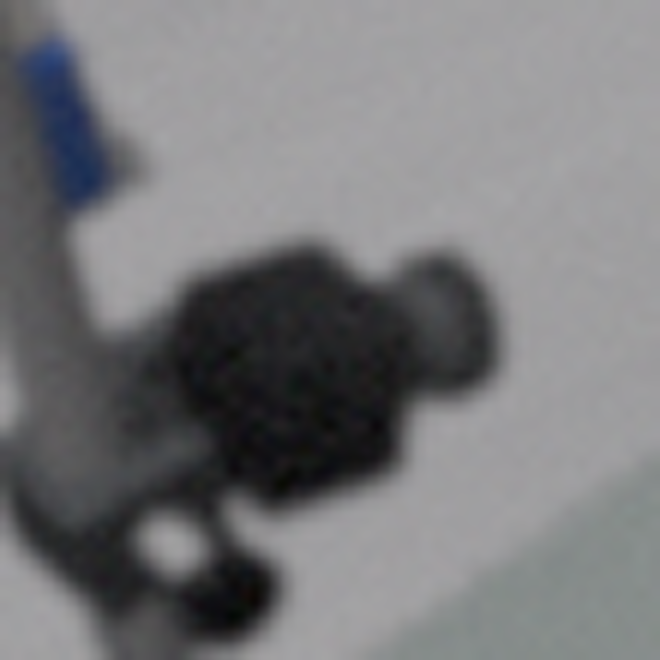

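View pics/t5.png

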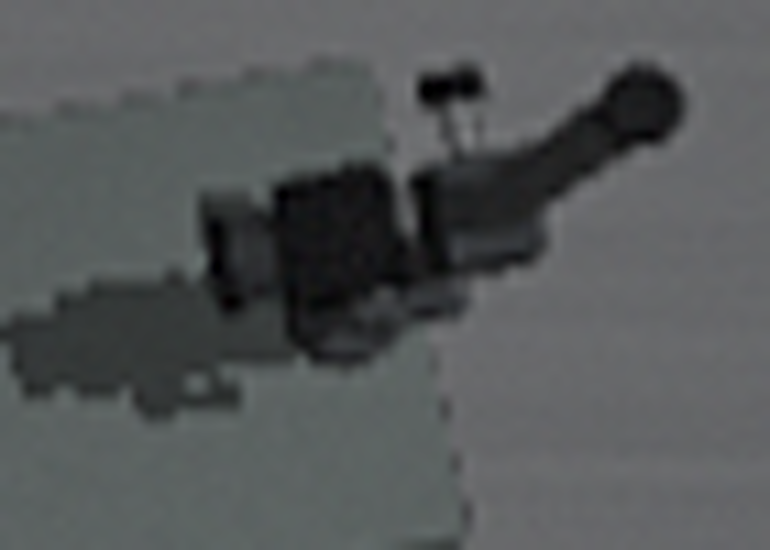

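Call:
servo_tool --deltas '[{"slide": [0,0,-0.8],"spin": 0.85},{"slide": [0,0,-0.8],"spin": 0.85},{"slide": [0,0,-0.5],"spin": 0.8}]' --gripper 0

```text
time_s: 0.45
tcp_pos: [0.1951, -0.5913, 0.2714]
ee_rot: [[-0.999, 0.044, -0.005], [0.043, 0.999, 0.01], [0.005, 0.01, -1.0]]
wrist_force: [0.3, -1.0, -0.2]
gripper_width: 0.999
```

Call:
servo_tool --deltas '[{"slide": [-0.38,1,0],"spin": 0},{"slide": [-0.38,1,0],"spin": 0},{"slide": [-0.38,1,0],"spin": 0},{"slide": [-0.38,1,0],"spin": 0},{"slide": [-0.38,1,0],"spin": 0},{"slide": [-0.38,1,0],"spin": 0},{"slide": [-0.38,1,0],"spin": 0},{"slide": [-0.38,1,0],"spin": 0},{"slide": [-0.38,1,0],"spin": 0},{"slide": [-0.38,1,0],"spin": 0}]'

```text
time_s: 1.45
tcp_pos: [0.3032, -0.3388, 0.2712]
ee_rot: [[-0.999, 0.053, -0.006], [0.053, 0.999, 0.012], [0.007, 0.012, -1.0]]
wrist_force: [1.2, -0.4, -0.2]
gripper_width: 1.0
```

Call:
servo_tool --deltas '[{"slide": [-0.38,1,0],"spin": 0},{"slide": [-0.38,1,0],"spin": 0},{"slide": [-0.38,1,0],"spin": 0},{"slide": [-0.38,1,0],"spin": 0},{"slide": [-0.38,1,0],"spin": 0},{"slide": [-0.38,1,0],"spin": 0},{"slide": [-0.38,1,0],"spin": 0},{"slide": [-0.38,1,0],"spin": 0},{"slide": [-0.38,1,0],"spin": 0},{"slide": [-0.38,1,0],"spin": 0}]'

```text
time_s: 2.45
tcp_pos: [0.412, -0.0826, 0.2726]
ee_rot: [[-0.999, 0.053, -0.007], [0.053, 0.998, 0.014], [0.008, 0.014, -1.0]]
wrist_force: [-0.6, -1.1, -0.3]
gripper_width: 1.0
```

```bash
python3 - <<'E'
from station import sense, optics, r
import cv2,pickle
c=optics.capture("wrist");cv2.imwrite("pics/w1.png",c["frame"][:,:,::-1]);pickle.dump(c,open("w1.pkl","wb"))
E
```

```text
(no output)
```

View pics/w1.png

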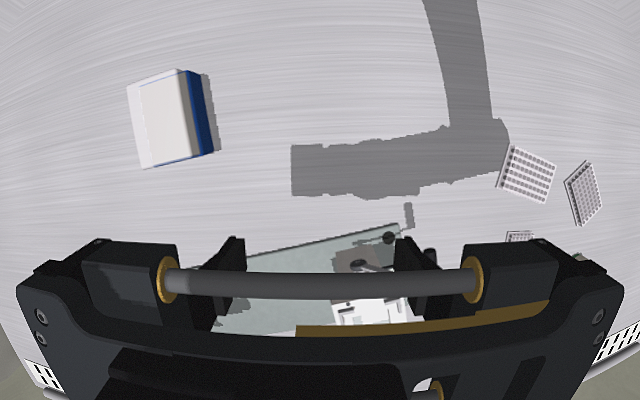

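Call:
servo_tool --deltas '[{"slide": [-0.38,1,0.15],"spin": 0},{"slide": [-0.38,1,0.15],"spin": 0},{"slide": [-0.38,1,0.15],"spin": 0},{"slide": [-0.38,1,0.15],"spin": 0},{"slide": [-0.38,1,0.15],"spin": 0},{"slide": [-0.38,1,0.15],"spin": 0},{"slide": [-0.38,1,0.15],"spin": 0},{"slide": [-0.38,1,0.15],"spin": 0},{"slide": [-0.38,1,0.15],"spin": 0},{"slide": [-0.38,1,0.15],"spin": 0}]'

```text
time_s: 3.5
tcp_pos: [0.5218, 0.1741, 0.2355]
ee_rot: [[-0.999, 0.052, -0.009], [0.051, 0.999, 0.015], [0.009, 0.014, -1.0]]
wrist_force: [1.1, -0.6, 0.9]
gripper_width: 1.004
```

Call:
servo_tool --deltas '[{"slide": [-1,0.82,0],"spin": -0.13},{"slide": [-1,0.82,0],"spin": 0},{"slide": [-1,0.8,0],"spin": 0},{"slide": [-1,0.8,0],"spin": 0},{"slide": [-0.6,0.6,0],"spin": 0},{"slide": [0,0,0],"spin": 0}]'

```text
time_s: 4.1
tcp_pos: [0.6433, 0.2722, 0.2303]
ee_rot: [[-0.999, 0.029, -0.015], [0.029, 1.0, 0.012], [0.015, 0.012, -1.0]]
wrist_force: [0.2, -0.5, -0.2]
gripper_width: 0.998
```

```bash
python3 - <<'E'
from station import sense, optics, r
import cv2,pickle
c=optics.capture("wrist");cv2.imwrite("pics/w2.png",c["frame"][:,:,::-1]);c["s"]=sense();pickle.dump(c,open("w2.pkl","wb"))
cv2.imwrite("pics/w2c.png",cv2.resize(c["frame"][130:260,230:400,::-1],None,fx=4.5,fy=4.5,interpolation=cv2.INTER_CUBIC))
E
```

```text
(no output)
```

View pics/w2.png

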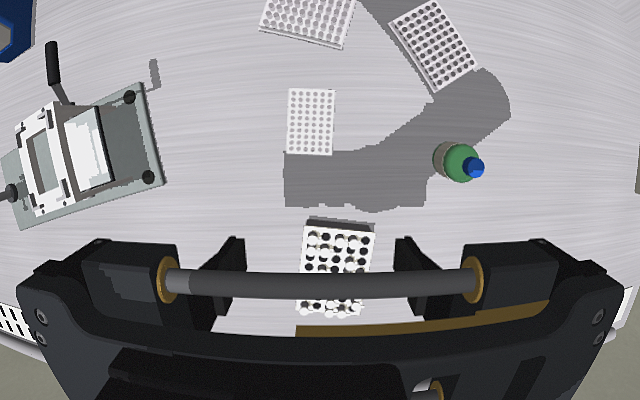

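View pics/w2c.png

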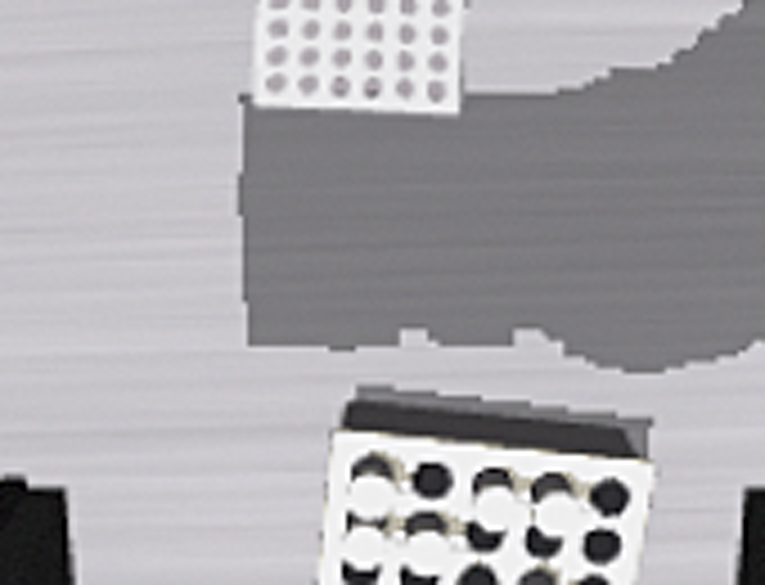

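```bash
cat >> h.py <<'E'
def wray(c,u,v):
    K=c["camera_matrix"];a=np.array([u-K[0,2],v-K[1,2]])/K[0,0];r=np.hypot(*a)
    return c["rotation"]@np.append(a/r*np.sin(r),np.cos(r))
def wonz(c,u,v,z):
    d=wray(c,u,v);e=c["eye"];return e+d*(z-e[2])/d[2]
def wproj(c,p):
    q=c["rotation"].T@(np.asarray(p)-c["eye"]);K=c["camera_matrix"];h=np.hypot(q[0],q[1]);th=np.arctan2(h,q[2]);return K[:2,2]+K[0,0]*th*q[:2]/h
E
python3 - <<'E'
from h import *
c=load("w2.pkl")
crop(c,278,80,343,162,7,"w2t.png");crop(c,0,90,120,230,5,"w2n.png")
E
```

```text
(no output)
```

View pics/w2t.png

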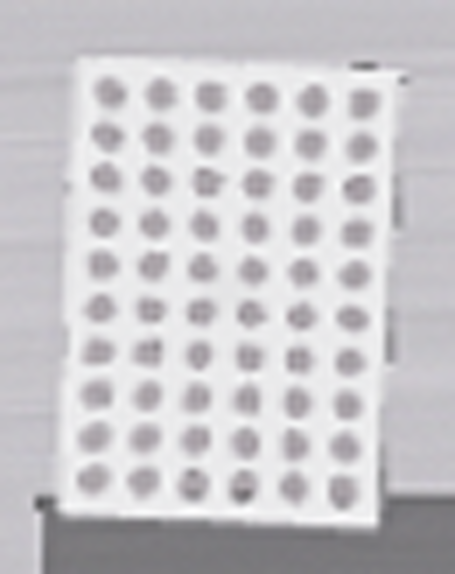

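View pics/w2n.png

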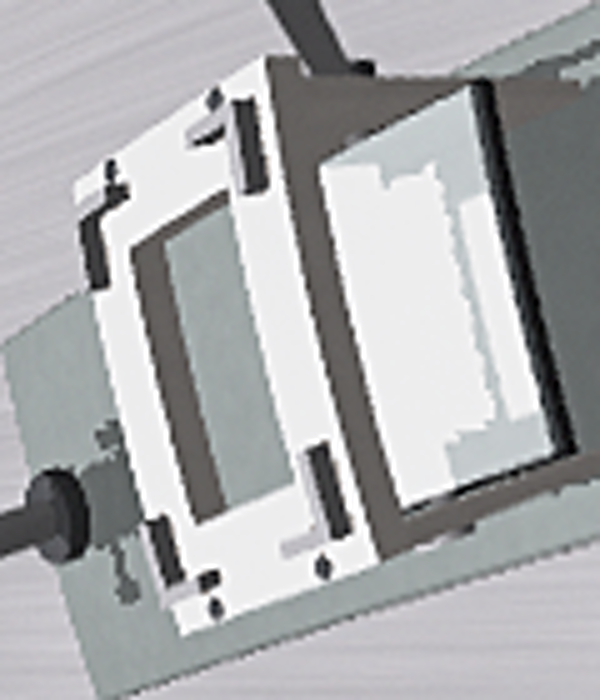

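```bash
cat > fit2.py <<'E'
from fit import *
c=load("w2.pkl")
g=[(78,57),(402,72),(380,526),(60,512)]
P=[wonz(c,278+u/7-.5,80+v/7-.5,.015) for u,v in g]
N=lambda u,v:np.array((u/5-.5,90+v/5-.5))
ow=[(N(268,57),(-55,40,150)),(N(380,560),(55,40,150)),(N(182,635),(55,-40,150)),(N(75,190),(-55,-40,150)),(N(132,248),(-33,-21,150)),(N(228,190),(-33,21,150)),(N(293,483),(33,21,150)),(N(198,523),(33,-21,150))]
def resw(p): return np.concatenate([wproj(c,W(p,q))-uv for uv,q in ow])
if __name__=="__main__":
    for a,b in zip(P,P[1:]+P[:1]): print(a,np.linalg.norm(a-b))
    print("centre",np.mean(P,0)); d=(P[0]+P[1]-P[2]-P[3]);print("yaw",np.degrees(np.arctan2(d[1],d[0])))
    f=least_squares(resw,[.57,-.02,.17]);print(f.x,np.degrees(f.x[2]),f.fun.reshape(-1,2).round(2))
    f=least_squares(lambda p:np.concatenate([resw(p),res(p)]),[.57,-.02,.17],loss='soft_l1');print(f.x)
    print(c["s"]["tcp_pos"])
E
python3 fit2.py
```

```text
[0.52651464 0.24058642 0.015     ] 0.05584383011189548
[0.53113496 0.29623878 0.015     ] 0.07986447230001577
[0.61078008 0.2903236  0.015     ] 0.05614145493906483
[0.60634406 0.23435768 0.015     ] 0.08007204367348561
centre [0.56869343 0.26537662 0.015     ]
yaw 175.64535567896712
[ 0.57923105 -0.0265578   0.18091492] 10.365661367761106 [[-0.78 -0.14]
 [-0.04  0.57]
 [ 0.27  0.06]
 [-0.17 -0.84]
 [-0.5   0.15]
 [ 0.21 -0.78]
 [ 0.94  0.01]
 [-0.38  0.88]]
[ 0.57895669 -0.0262312   0.17703237]
[0.64239665 0.27133393 0.23027115]
```

Call:
servo_tool --deltas '[{"slide": [0.9,-0.1,0.8],"spin": 0.3},{"slide": [0.9,-0.1,0.8],"spin": 0},{"slide": [0.9,-0.1,0.9],"spin": 0},{"slide": [0.2,0,0.9],"spin": 0},{"slide": [0,0,0.9],"spin": 0},{"slide": [0,0,0.5],"spin": 0},{"slide": [0,0,0],"spin": 0}]'

```text
time_s: 4.85
tcp_pos: [0.5608, 0.2641, 0.1093]
ee_rot: [[-0.997, 0.075, -0.016], [0.075, 0.997, 0.011], [0.017, 0.01, -1.0]]
wrist_force: [0.5, -0.6, -0.1]
gripper_width: 0.998
```

Call:
servo_tool --deltas '[{"slide": [-0.38,0.03,0.9],"spin": 0},{"slide": [0,0,0.9],"spin": 0},{"slide": [0,0,0.9],"spin": 0},{"slide": [0,0,0.6],"spin": 0},{"slide": [0,0,0],"spin": 0}]'

```text
time_s: 5.35
tcp_pos: [0.5742, 0.2662, 0.0313]
ee_rot: [[-0.997, 0.075, -0.005], [0.075, 0.997, 0.017], [0.007, 0.017, -1.0]]
wrist_force: [0.9, -0.6, 0.8]
gripper_width: 0.998
```

```bash
cat > cap.py <<'E'
from station import sense, optics, r
import cv2,pickle,sys
for n in sys.argv[2:]:
    c=optics.capture(n);cv2.imwrite(f"pics/{n}{sys.argv[1]}.png",c["frame"][:,:,::-1]);c["s"]=sense();pickle.dump(c,open(f"{n}{sys.argv[1]}.pkl","wb"))
s=sense();print(s["time_s"],s["tcp_pos"],s["wrist_force"])
E
python3 cap.py 3 wrist
```

```text
5.4 [0.57495777 0.26667115 0.03262037] [0.32098758 0.86726944 0.4485886 ]
```

View pics/wrist3.png

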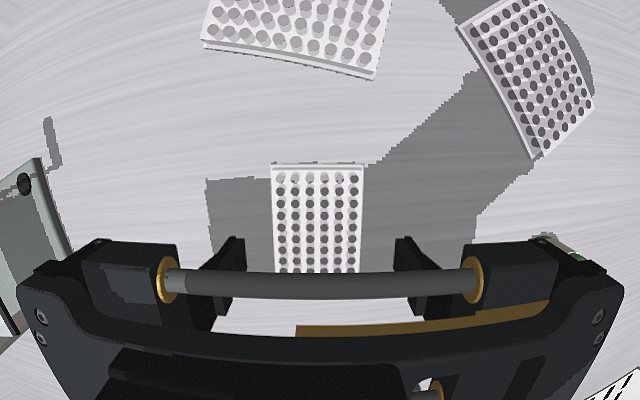

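Call:
servo_tool --deltas '[{"slide": [0.25,-0.03,0.6],"spin": 0},{"slide": [0,0,0.4],"spin": 0},{"slide": [0,0,0.0],"spin": 0}]'

```text
time_s: 5.7
tcp_pos: [0.5722, 0.2686, 0.0122]
ee_rot: [[-0.997, 0.074, 0.005], [0.074, 0.997, 0.023], [-0.003, 0.023, -1.0]]
wrist_force: [0.1, -0.4, 0.0]
gripper_width: 1.002
```

Call:
servo_tool --deltas '[{"slide": [0.12,-0.12,0.25],"spin": 0},{"slide": [0,0,0],"spin": 0}]'

```text
time_s: 5.9
tcp_pos: [0.5702, 0.2665, 0.0074]
ee_rot: [[-0.997, 0.074, 0.008], [0.074, 0.997, 0.025], [-0.006, 0.025, -1.0]]
wrist_force: [0.4, 0.4, -0.1]
gripper_width: 0.994
```

Call:
servo_tool --deltas '[{"slide": [0,0,0],"spin": 0},{"slide": [0,0,0],"spin": 0},{"slide": [0,0,0],"spin": 0},{"slide": [0,0,0],"spin": 0},{"slide": [0,0,0],"spin": 0},{"slide": [0,0,0],"spin": 0}]' --gripper 120

```text
time_s: 6.5
tcp_pos: [0.5714, 0.267, 0.0091]
ee_rot: [[-0.997, 0.073, 0.01], [0.073, 0.997, 0.026], [-0.008, 0.027, -1.0]]
wrist_force: [0.0, -0.2, -0.0]
gripper_width: 0.656
```

Call:
servo_tool --deltas '[{"slide": [0,0,-0.3],"spin": 0},{"slide": [0,0,-0.8],"spin": 0},{"slide": [0,0,-0.8],"spin": 0},{"slide": [0,0,0],"spin": 0}]'

```text
time_s: 6.9
tcp_pos: [0.5704, 0.2654, 0.0581]
ee_rot: [[-0.997, 0.073, 0.008], [0.073, 0.997, 0.025], [-0.007, 0.025, -1.0]]
wrist_force: [-0.1, 0.3, -0.1]
gripper_width: 0.658
```

```bash
python3 cap.py 4 wrist scene; python3 - <<'E'
from h import *
crop(load("scene4.pkl"),320,150,440,240,6,"s4b.png")
E
```

```text
7.0 [0.56864043 0.26436749 0.05518179] [ 0.06996824 -0.10687595 -1.31919312]
```

View pics/wrist4.png

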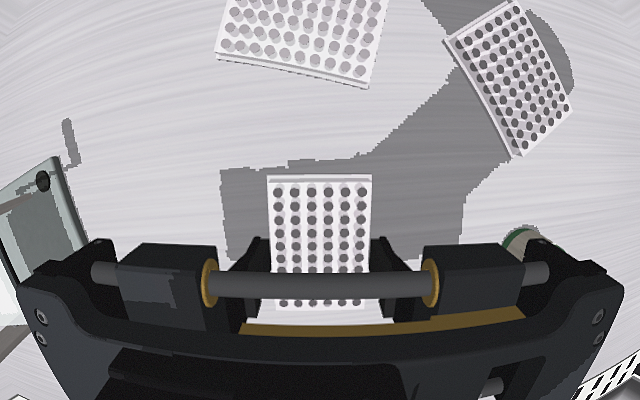

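View pics/s4b.png

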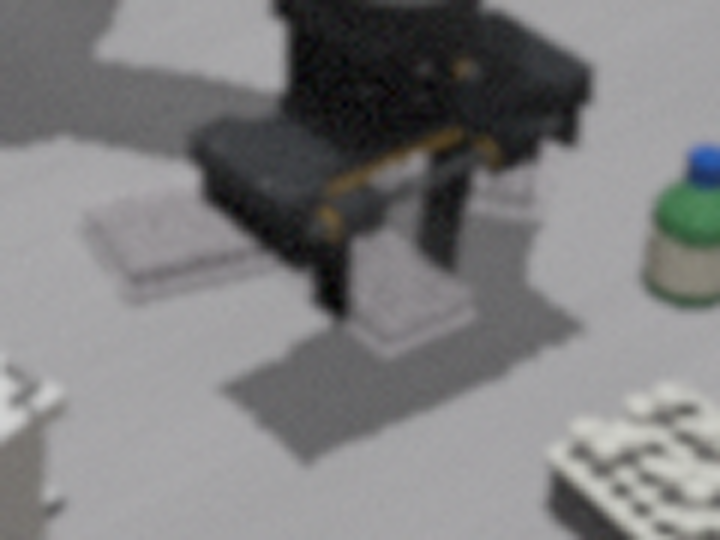

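```bash
python3 - <<'E'
from h import *
crop(load("wrist4.pkl"),255,165,385,320,5,"w4b.png")
E
```

```text
(no output)
```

View pics/w4b.png

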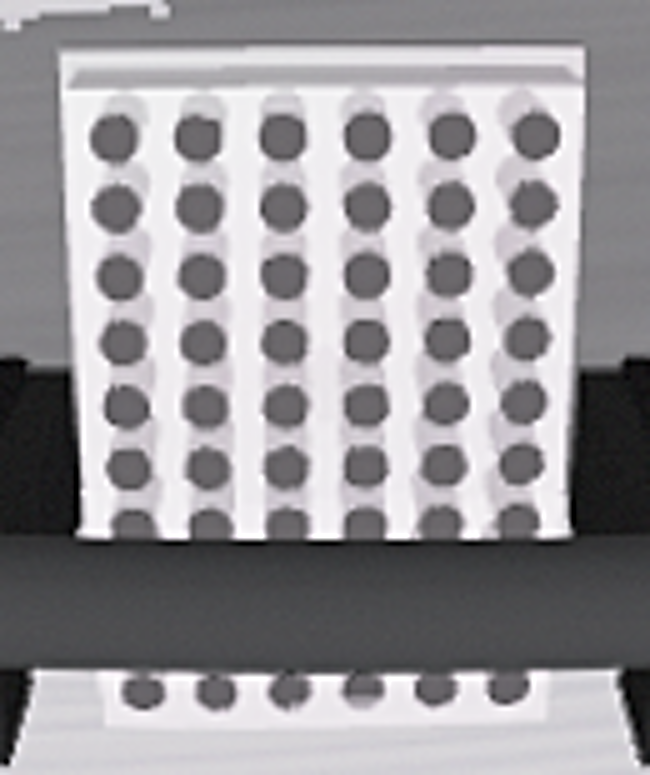

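```bash
cat > held.py <<'E'
from h import *
c=load("wrist4.pkl");s=c["s"];R=s["ee_rot"];T=s["tcp_pos"]
g=[(68,88),(583,86),(547,720),(105,723)]
for zt in(.059,.062,.065):
    P=[wonz(c,255+u/5-.5,165+v/5-.5,zt) for u,v in g]
    print(zt,[round(np.linalg.norm(a-b),4) for a,b in zip(P,P[1:]+P[:1])])
    L=[R.T@(p-T) for p in P];print("tool-frame centre",np.mean(L,0).round(4));d=L[0]+L[1]-L[2]-L[3];print("yaw in tool deg",np.degrees(np.arctan2(d[1],d[0])))
print(T,R)
E
python3 held.py
```

```text
0.059 [np.float64(0.0553), np.float64(0.0817), np.float64(0.056), np.float64(0.0812)]
tool-frame centre [-0.0007  0.0007 -0.0025]
yaw in tool deg -0.028566733746768713
0.062 [np.float64(0.0542), np.float64(0.0802), np.float64(0.055), np.float64(0.0797)]
tool-frame centre [ 0.0007  0.0007 -0.0055]
yaw in tool deg -0.028566733746775236
0.065 [np.float64(0.0532), np.float64(0.0786), np.float64(0.0539), np.float64(0.0782)]
tool-frame centre [ 0.002   0.0007 -0.0085]
yaw in tool deg -0.028566733746778164
[0.56945205 0.26490335 0.05649457] [[-0.99726195  0.07370561  0.00600752]
 [ 0.07382856  0.99698743  0.02377823]
 [-0.00423683  0.02415665 -0.99969921]]
```

Call:
servo_tool --deltas '[{"slide": [0,0,-0.8],"spin": 0},{"slide": [0,0,-1],"spin": 0},{"slide": [0,0,-1],"spin": 0},{"slide": [0,0,-1],"spin": 0},{"slide": [0,-0.2,-1],"spin": 0},{"slide": [-0.2,-0.4,-1],"spin": 0},{"slide": [-0.4,-0.7,-1],"spin": 0},{"slide": [-0.5,-0.9,-0.9],"spin": 0},{"slide": [-0.6,-1,-0.6],"spin": 0},{"slide": [-0.6,-1,0],"spin": 0}]'

```text
time_s: 8.0
tcp_pos: [0.6132, 0.1486, 0.2524]
ee_rot: [[-0.997, 0.07, -0.021], [0.07, 0.998, 0.009], [0.022, 0.007, -1.0]]
wrist_force: [-0.5, 0.1, -0.6]
gripper_width: 0.662
```

Call:
servo_tool --deltas '[{"slide": [-0.6,-1,0],"spin": 0},{"slide": [-0.6,-1,0],"spin": 0},{"slide": [-0.6,-1,0],"spin": 0},{"slide": [-0.6,-0.9,0],"spin": -0.4},{"slide": [-0.5,-0.8,0],"spin": -0.4},{"slide": [-0.4,-0.6,0],"spin": -0.5},{"slide": [-0.2,-0.3,0],"spin": -0.5},{"slide": [0,0,0],"spin": 0}]'

```text
time_s: 8.8
tcp_pos: [0.695, -0.0041, 0.2338]
ee_rot: [[-0.982, -0.183, -0.043], [-0.184, 0.983, 0.007], [0.041, 0.015, -0.999]]
wrist_force: [0.4, 0.3, -0.9]
gripper_width: 0.66
```

```bash
python3 cap.py 5 wrist
```

```text
8.85 [ 0.69454446 -0.0035599   0.23359412] [-0.76141918 -0.3035898  -1.25792167]
```

View pics/wrist5.png

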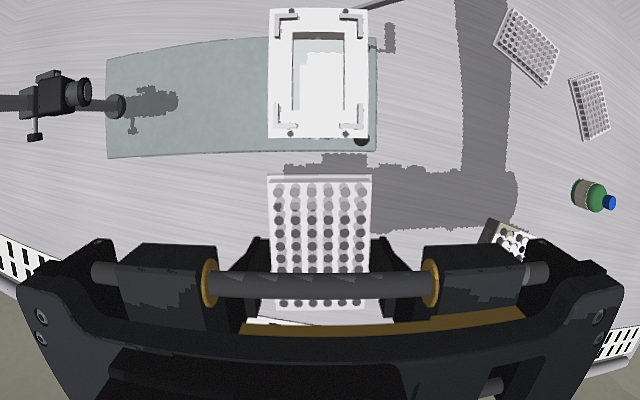

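```bash
python3 - <<'E'
from h import *
c=load("wrist5.pkl")
crop(c,260,0,380,145,5,"w5n.png");crop(c,15,60,135,150,6,"w5c.png")
E
```

```text
(no output)
```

View pics/w5n.png

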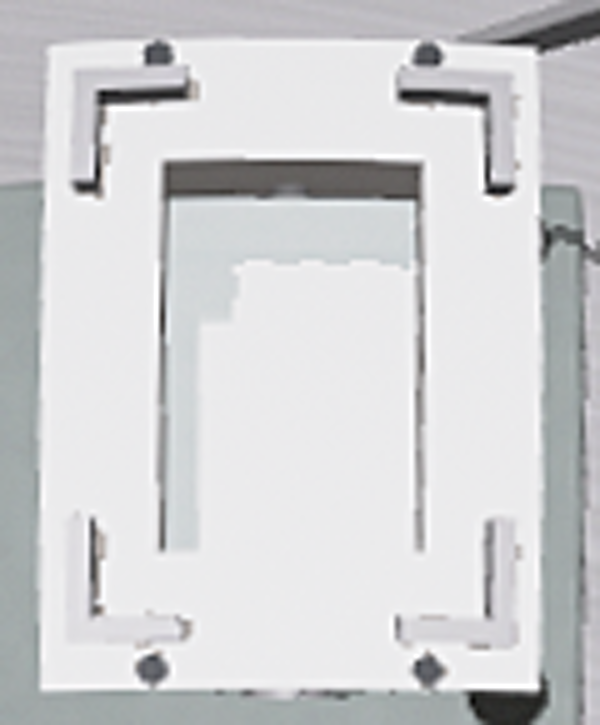

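View pics/w5c.png

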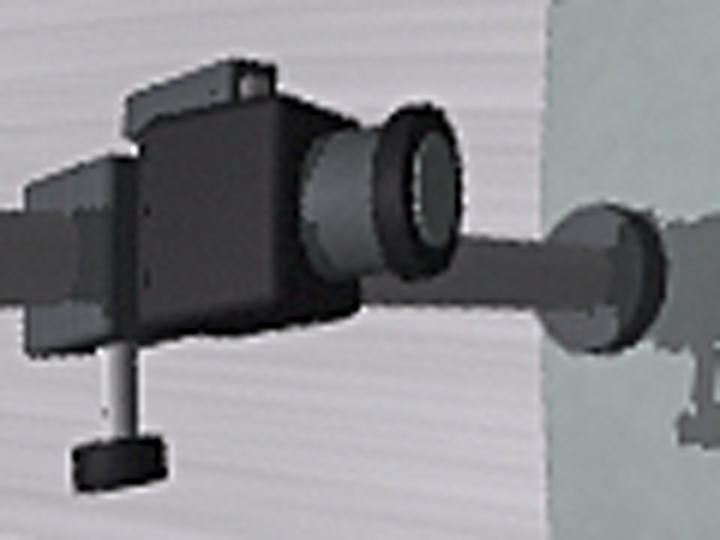

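```bash
cat > fit3.py <<'E'
from fit import *
c5=load("wrist5.pkl")
N5=lambda u,v:np.array((260+u/5-.5,v/5-.5))
o5=[(N5(48,42),(-55,-40,150)),(N5(540,47),(-55,40,150)),(N5(42,690),(55,-40,150)),(N5(542,690),(55,40,150)),(N5(163,160),(-33,-21,150)),(N5(425,162),(-33,21,150)),(N5(160,551),(33,-21,150)),(N5(425,551),(33,21,150))]
f=least_squares(lambda p:np.concatenate([wproj(c5,W(p,q))-uv for uv,q in o5]),[.57,-.02,.17])
p=f.x
if __name__=="__main__":
    print(p,np.degrees(p[2]),f.fun.reshape(-1,2).round(2))
    f2=least_squares(lambda p:np.concatenate([wproj(c5,W(p,q)+[0,0,p[3]])-uv for uv,q in o5]),[.57,-.02,.17,0]);print("free z",f2.x)
    n=np.array([np.cos(p[2]),np.sin(p[2]),0]);o=np.array([p[0],p[1],0]);yv=np.array([-n[1],n[0],0])
    for nm,(u,v) in dict(lens=(435,190),ringback=(395,195)).items():
        d=wray(c5,15+u/6-.5,60+v/6-.5);e=c5["eye"];x=e+d*((o-e)@n)/(d@n);y=(x-o)@yv;z=x[2];el=np.arctan2(z-.085,-y);print(nm,y,z,"elev",el,"tilt",(np.pi/2-el)/2)
    s=c5["s"];print(s["tcp_pos"]);R=s["ee_rot"];print(R,np.degrees(np.arctan2(R[1,0],R[0,0])))
E
python3 fit3.py
```

```text
[ 0.57903206 -0.02606189  0.1805431 ] 10.34435754048333 [[ 0.57  0.51]
 [-0.49  0.12]
 [ 0.33 -0.22]
 [-0.37 -0.01]
 [ 0.15 -0.15]
 [-0.18 -0.26]
 [ 0.13 -0.04]
 [-0.12  0.12]]
free z [ 0.57920286 -0.02603908  0.18054261  0.00099611]
lens -0.21356093250255495 0.16181629933127384 elev 0.3452834730329434 tilt 0.6127564268809766
ringback -0.2197313919205295 0.16509076647782137 elev 0.3495282392214932 tilt 0.6106340437867017
[ 0.69454446 -0.0035599   0.23359412]
[[-0.98219827 -0.18267375 -0.04378193]
 [-0.18315238  0.98305855  0.00714806]
 [ 0.04173444  0.01503958 -0.99901554]] -169.43726053355076
```

Call:
servo_tool --deltas '[{"slide": [0.6,0,0],"spin": 0},{"slide": [0.9,0,0],"spin": 0},{"slide": [0.9,0,0],"spin": 0},{"slide": [0.8,0,0],"spin": 0},{"slide": [0.5,0,0],"spin": 0},{"slide": [0.3,0,0],"spin": 0},{"slide": [0,0,0],"spin": 0}]'

```text
time_s: 9.55
tcp_pos: [0.5886, -0.0174, 0.2324]
ee_rot: [[-0.983, -0.177, -0.053], [-0.178, 0.984, 0.008], [0.051, 0.017, -0.999]]
wrist_force: [1.0, -0.0, -0.8]
gripper_width: 0.66
```

Call:
servo_tool --deltas '[{"slide": [0.2,-0.15,0.3],"spin": 0},{"slide": [0.1,-0.1,0.3],"spin": 0},{"slide": [0,0,0.3],"spin": 0},{"slide": [0,0,0.3],"spin": 0},{"slide": [0,0,0.2],"spin": 0}]'

```text
time_s: 10.05
tcp_pos: [0.5811, -0.0244, 0.1939]
ee_rot: [[-0.983, -0.177, -0.054], [-0.177, 0.984, 0.008], [0.051, 0.017, -0.999]]
wrist_force: [0.1, -0.0, -0.9]
gripper_width: 0.657
```

Call:
servo_tool --deltas '[{"slide": [0,-0.08,0.4],"spin": 0},{"slide": [0,0,0.3],"spin": 0},{"slide": [0,0,0],"spin": 0}]'

```text
time_s: 10.35
tcp_pos: [0.5801, -0.0265, 0.1729]
ee_rot: [[-0.983, -0.176, -0.057], [-0.177, 0.984, 0.007], [0.055, 0.017, -0.998]]
wrist_force: [-0.0, -0.5, -0.2]
gripper_width: 0.66
```

```bash
python3 cap.py 6 wrist scene top; python3 - <<'E'
from h import *
crop(load("wrist6.pkl"),240,120,400,325,3.9,"w6n.png")
crop(load("scene6.pkl"),250,160,360,280,5,"s6n.png")
E
```

```text
10.5 [ 0.58107352 -0.02635832  0.17462746] [-0.59975043  0.34306756 -0.38266473]
```

View pics/w6n.png

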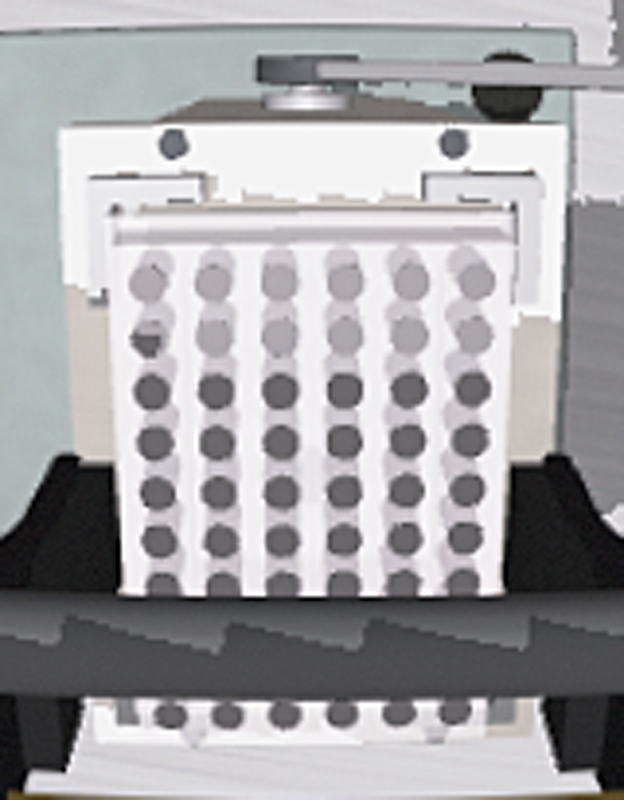

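View pics/s6n.png

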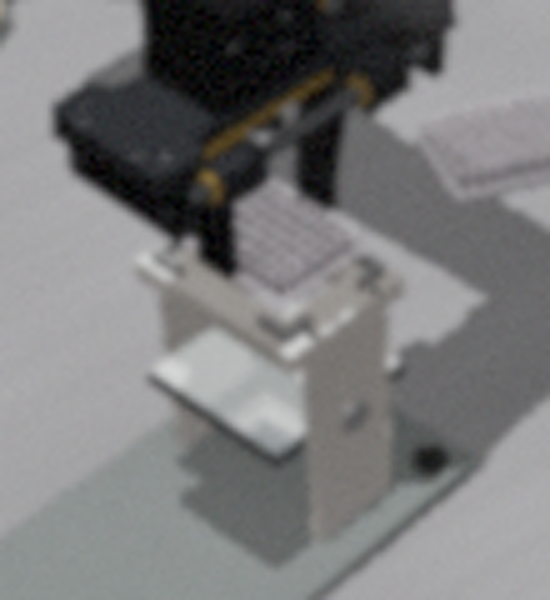

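```bash
cat > chk6.py <<'E'
from fit3 import *
c=load("wrist6.pkl");M=lambda u,v:np.array((240+u/3.9-.5,120+v/3.9-.5))
a=M(60,127);b=M(565,123)
print("stage corners pred-obs",wproj(c,W(p,(-55,-40,150)))-a,wproj(c,W(p,(-55,40,150)))-b)
# screws/guide inner corners unknown; tray base far corners & top near corners in tool frame
R=c["s"]["ee_rot"];T=c["s"]["tcp_pos"]
c4=load("wrist4.pkl");R4=c4["s"]["ee_rot"];T4=c4["s"]["tcp_pos"]
A=R4.T@np.array([0,0,1.]) # tray up in tool
# tray pose in tool: origin o (x,y), up A
def tray(o,q):
    z=A;x=np.array([1,0,0])-z*z[0];x/=np.linalg.norm(x);y=np.cross(z,x);return T+R@(o+(x*q[0]+y*q[1]+z*q[2])/1000)
ob=[(M(112,213),(41.5,0,0)),]
pts=[(M(108,207),(41.5,29,0)),(M(518,207),(41.5,-29,0)),(M(118,245),(40,27.9,15)),(M(510,243),(40,-27.9,15)),(M(93,742),(-40,27.9,15)),(M(533,738),(-40,-27.9,15))]
for sg in(1,-1):
  f=least_squares(lambda o:np.concatenate([wproj(c,tray(o,(q[0],sg*q[1],q[2])))-uv for uv,q in pts]),[0,0,.0085],loss='soft_l1')
  print(sg,f.x,f.fun.reshape(-1,2).round(1),f.cost)
  o=f.x;w=tray(o,(0,0,0));d=w-np.array([p[0],p[1],.15]);cc,sn=np.cos(p[2]),np.sin(p[2]);print("tray in nest mm",1000*np.array([cc*d[0]+sn*d[1],-sn*d[0]+cc*d[1],d[2]]))
print(T,R@A)
E
python3 chk6.py
```

```text
stage corners pred-obs [ 0.42618133 -0.15846628] [0.38561581 0.2398032 ]
1 [ 0.00266864 -0.00022298  0.00990663] [[  1.4   0.8]
 [ -1.6   0.3]
 [ -2.9  -0.9]
 [  3.5  -1. ]
 [ 11.8   0.4]
 [-10.5   0.1]] 27.827987883345376
tray in nest mm [-1.93995702 -0.67087497 13.64287392]
-1 [-4.36144156e+03  3.36791629e+00  2.09503449e+04] [[  52.6    9.5]
 [ -52.5    9.5]
 [  50.1   -0.3]
 [ -50.5    0.3]
 [  56.5 -127.7]
 [ -56.3 -126.7]] 582.0292204840949
tray in nest mm [  3229116.11480938    352471.36251056 -21151518.28317123]
[ 0.58038165 -0.0264499   0.17339396] [0.05583953 0.01730732 0.99828974]
```

```bash
cat >> chk6.py <<'E'
print('----')
for zz in(.007,.0085,.010):
  f=least_squares(lambda o:np.concatenate([wproj(c,tray(np.array([o[0],o[1],zz]),q))-uv for uv,q in pts[:4]]),[0,0])
  o=np.array([*f.x,zz]);w=tray(o,(0,0,0));d=w-np.array([p[0],p[1],.15]);print(f.x,f.fun.reshape(-1,2).round(1).tolist(),"nest mm",1000*np.array([cc*d[0]+sn*d[1],-sn*d[0]+cc*d[1],d[2]]))
# guide inner corners seen
for q in((-43.5,-31,157),(-43.5,31,157),(-43.5,-31,150),(-43.5,31,150)):print(q,(wproj(c,W(p,q))+.5-[240,120])*3.9)
E
python3 chk6.py|sed -n '/----/,$p'
```

```text
----
[ 0.00308423 -0.00029282] [[0.4, 1.0], [-0.9, 0.5], [-4.0, -0.5], [4.4, -0.6]] nest mm [-2.19894985 -0.78957726 16.56604666]
[ 0.00280288 -0.00029434] [[0.9, 1.1], [-1.3, 0.5], [-3.5, -0.6], [3.9, -0.7]] nest mm [-1.99863606 -0.76602773 15.05327498]
[ 0.00252141 -0.00029581] [[1.3, 1.1], [-1.7, 0.5], [-3.0, -0.6], [3.4, -0.7]] nest mm [-1.79819491 -0.74243724 13.54049715]
(-43.5, -31, 157) [113.08095418 202.48115048]
(-43.5, 31, 157) [518.02848414 200.10301158]
(-43.5, -31, 150) [119.4990232  197.29779238]
(-43.5, 31, 150) [509.99050206 195.01388364]
```

```bash
python3 - <<'E'
from h import *
c=load("wrist4.pkl");s=c["s"];R=s["ee_rot"];T=s["tcp_pos"]
for zt in(.06,.0615,.063):
    P=[wonz(c,255+u/5-.5,165+v/5-.5,zt) for u,v in[(115,137),(537,136),(508,688),(145,691)]]
    L=np.array([R.T@(p-T) for p in P]);print(zt,L.mean(0),np.linalg.norm(L[0]-L[1])/5,np.linalg.norm(L[0]-L[3])/9)
c=load("w2.pkl");P=[wonz(c,278+u/7-.5,80+v/7-.5,.015) for u,v in[(111,93),(365,103),(343,492),(93,479)]];print(np.mean(P,0),np.linalg.norm(P[0]-P[1])/5,np.linalg.norm(P[1]-P[2])/9)
print(c["s"]["tcp_pos"])
E
```

```text
0.06 [-0.00042992  0.00071714 -0.00348734] 0.009048961687851194 0.0078067728092266015
0.0615 [ 0.0002668   0.00071487 -0.0049908 ] 0.008964159190747233 0.007733611506153053
0.063 [ 0.00096352  0.00071259 -0.00649426] 0.008879356693643274 0.007660450203079529
[0.56876224 0.26505274 0.015     ] 0.008749513818102784 0.007594258225615107
[0.64239665 0.27133393 0.23027115]
```

```bash
cat >> chk6.py <<'E'
print("====")
def nest(w):
    d=w-np.array([p[0],p[1],.15]);return 1000*np.array([cc*d[0]+sn*d[1],-sn*d[0]+cc*d[1],d[2]])
for z in(.165,.1675,.170):print(z,nest(wonz(c,*M(313,207),z)),nest(wonz(c,*M(313,244),z+.015)), nest(wonz(c,*M(110,209),z)),nest(wonz(c,*M(518,207),z)))
crop(c,255,150,385,210,6,"w6d.png")
E
python3 chk6.py|sed -n '/====/,$p'
```

```text
====
0.165 [-43.40737094  -0.62088657  15.        ] [-40.25658747  -0.89026254  30.        ] [-43.47281355 -30.27938939  15.        ] [-43.40274804  29.5037906   15.        ]
0.1675 [-43.71094787  -0.66236786  17.5       ] [-40.63819908  -0.93142229  32.5       ] [-43.7754518  -29.89546641  17.5       ] [-43.70639127  29.0302185   17.5       ]
0.17 [-44.01452479  -0.70384915  20.        ] [-41.01981068  -0.97258204  35.        ] [-44.07809005 -29.51154343  20.        ] [-44.0100345  28.5566464  20.       ]
```

View pics/w6d.png

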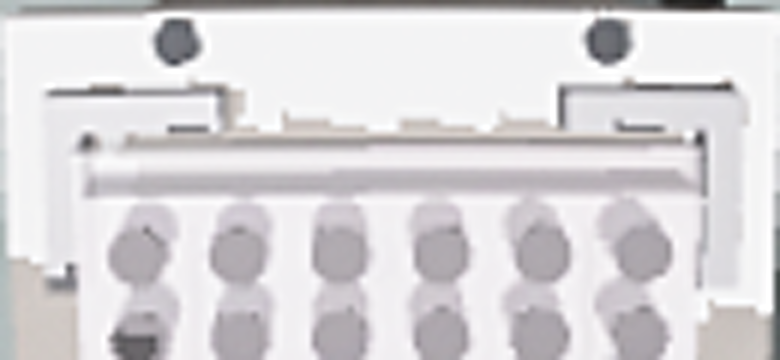

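Call:
servo_tool --deltas '[{"slide": [-0.02,0,0.25],"spin": 0},{"slide": [-0.01,0,0.2],"spin": 0},{"slide": [0,0,0.1],"spin": 0}]'

```text
time_s: 10.8
tcp_pos: [0.5821, -0.0259, 0.1614]
ee_rot: [[-0.983, -0.177, -0.05], [-0.178, 0.984, 0.008], [0.048, 0.017, -0.999]]
wrist_force: [0.3, 0.2, -0.8]
gripper_width: 0.658
```

```bash
python3 cap.py 7 wrist ; python3 - <<'E'
from h import *
crop(load("wrist7.pkl"),240,140,400,325,4,"w7n.png")
E
```

```text
10.85 [ 0.58199785 -0.02593373  0.16115619] [-0.39367882  0.02430004 -0.14724872]
```

View pics/w7n.png

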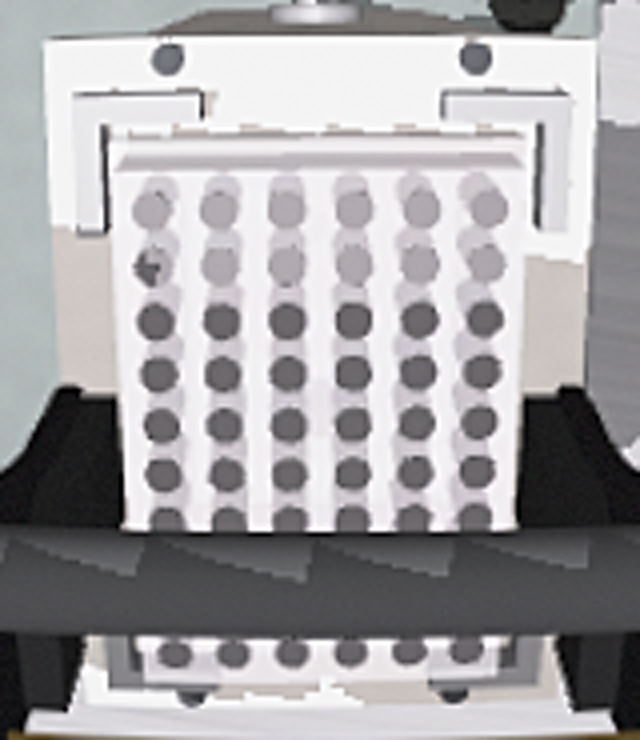

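Call:
servo_tool --deltas '[{"slide": [0.07,0,0],"spin": 0},{"slide": [0,0,0.06],"spin": 0},{"slide": [0,0,0],"spin": 0}]'

```text
time_s: 11.15
tcp_pos: [0.5803, -0.0263, 0.161]
ee_rot: [[-0.983, -0.178, -0.049], [-0.178, 0.984, 0.008], [0.047, 0.016, -0.999]]
wrist_force: [-0.7, 0.7, 1.5]
gripper_width: 0.658
```

```bash
python3 cap.py 8 wrist ; python3 - <<'E'
from h import *
crop(load("wrist8.pkl"),240,140,400,325,4,"w8n.png")
E
```

```text
11.2 [ 0.58034492 -0.02628572  0.16099005] [-0.75034604  0.1109651   0.95857158]
```

View pics/w8n.png

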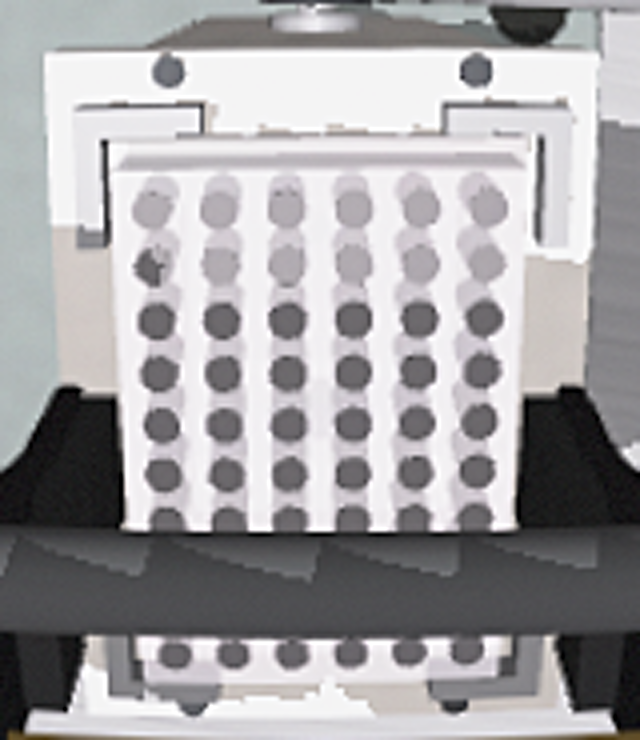

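Call:
servo_tool --deltas '[{"slide": [0,0,0],"spin": 0},{"slide": [0,0,0],"spin": 0},{"slide": [0,0,0],"spin": 0}]' --gripper 35

```text
time_s: 11.5
tcp_pos: [0.5805, -0.0262, 0.1608]
ee_rot: [[-0.983, -0.177, -0.048], [-0.178, 0.984, 0.008], [0.046, 0.016, -0.999]]
wrist_force: [0.0, 0.3, 0.5]
gripper_width: 0.824
```

```bash
python3 cap.py 9 wrist scene; python3 - <<'E'
from h import *
crop(load("wrist9.pkl"),240,140,400,325,4,"w9n.png")
crop(load("scene9.pkl"),250,160,360,280,5,"s9n.png")
E
```

```text
11.6 [ 0.58047868 -0.02626996  0.16077486] [-0.84786488 -0.42439208  0.26769048]
```

View pics/w9n.png

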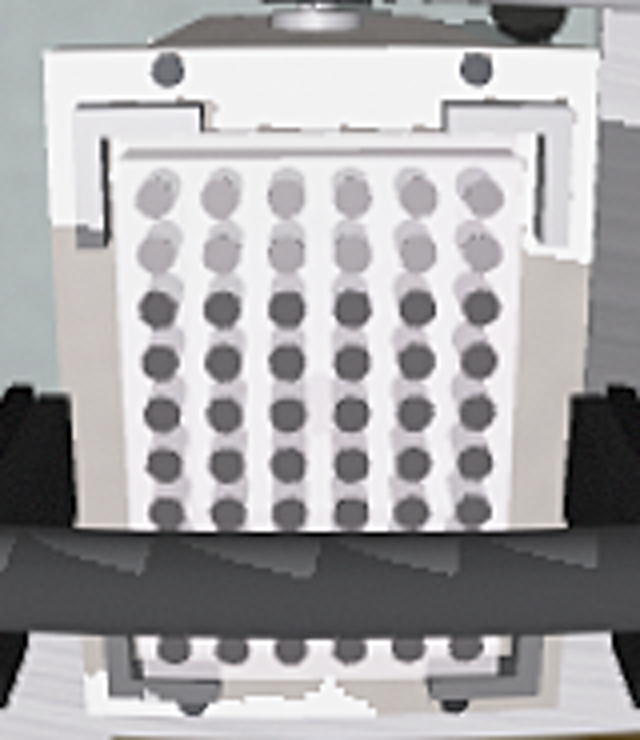

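View pics/s9n.png

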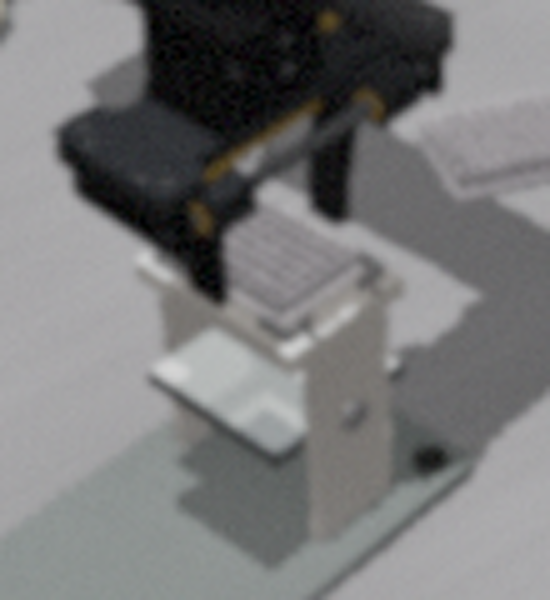

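Call:
servo_tool --deltas '[{"slide": [0,0,-0.4],"spin": 0},{"slide": [0,0,-0.8],"spin": 0},{"slide": [0,0,-0.9],"spin": 0},{"slide": [-0.5,0,-0.9],"spin": 0},{"slide": [-0.9,0,0],"spin": 0},{"slide": [-0.9,0,0],"spin": 0},{"slide": [-0.5,0,0],"spin": 0}]'

```text
time_s: 12.3
tcp_pos: [0.6548, -0.0149, 0.2413]
ee_rot: [[-0.983, -0.177, -0.044], [-0.178, 0.984, 0.007], [0.042, 0.015, -0.999]]
wrist_force: [-0.3, 0.9, -0.9]
gripper_width: 0.861
```

```bash
python3 cap.py 10 wrist; python3 - <<'E'
from h import *
crop(load("wrist10.pkl"),240,40,400,200,4,"w10n.png")
E
```

```text
12.35 [ 0.65598339 -0.01466274  0.24065155] [3.12573747 0.16549818 0.58536215]
```

View pics/wrist10.png

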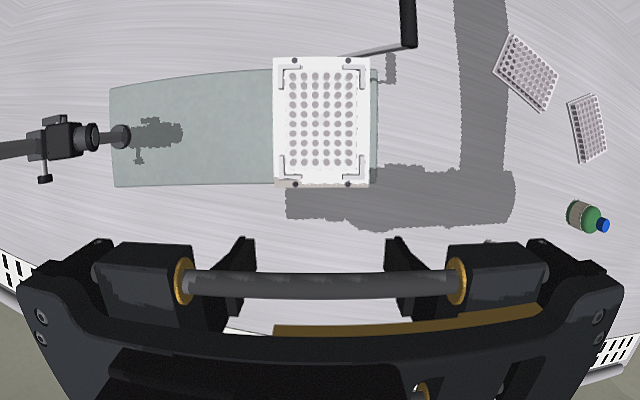

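View pics/w10n.png

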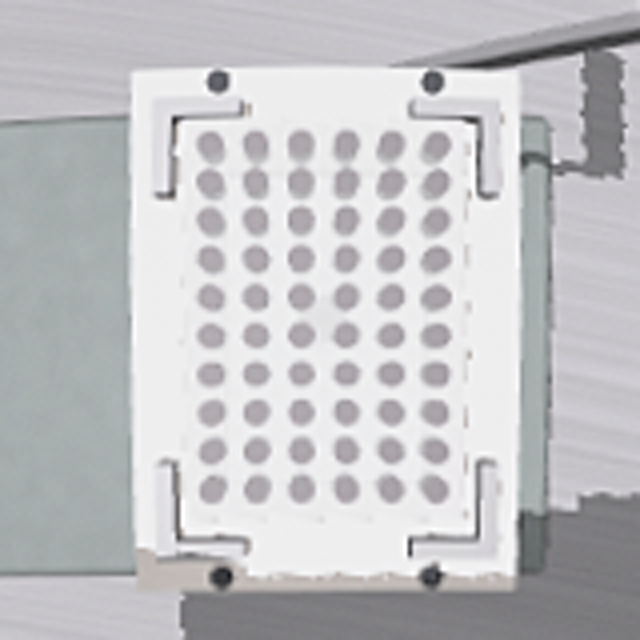

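```bash
python3 - <<'E'
from fit3 import *
c=load("wrist10.pkl")
for x in(-66,-86,-106):
    k=W(p,(x,68.3,171.2));print(k,wproj(c,k))
crop(c,380,0,430,60,10,"w10k.png")
E
```

```text
[0.50184059 0.02927676 0.1712    ] [408.84376868  40.56217862]
[0.48216566 0.02568549 0.1712    ] [407.8008655   17.80550744]
[0.46249074 0.02209421 0.1712    ] [406.48424965  -3.75133268]
```

View pics/w10k.png

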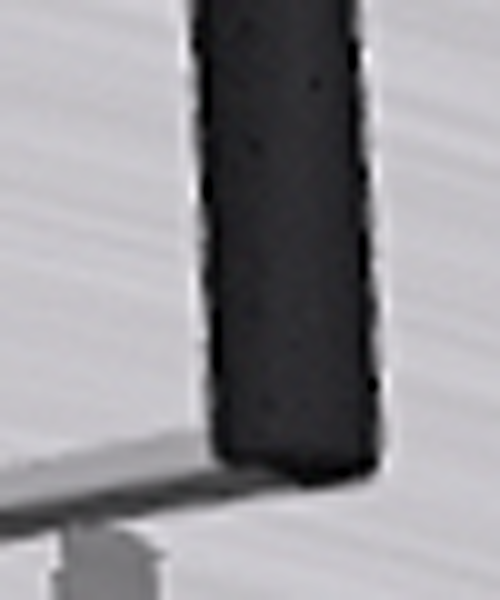

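Call:
servo_tool --deltas '[{"slide": [0.7,0.3,0],"spin": 0},{"slide": [0.9,0.4,0],"spin": 0},{"slide": [0.9,0.4,0],"spin": 0},{"slide": [0.9,0.4,0],"spin": 0},{"slide": [0.9,0.4,0],"spin": 0},{"slide": [0.8,0.4,0],"spin": 0},{"slide": [0.6,0.3,0],"spin": 0},{"slide": [0.3,0.1,0],"spin": 0}]'

```text
time_s: 13.15
tcp_pos: [0.4895, 0.0249, 0.2496]
ee_rot: [[-0.983, -0.176, -0.044], [-0.176, 0.984, 0.007], [0.042, 0.014, -0.999]]
wrist_force: [0.2, 0.7, 0.1]
gripper_width: 0.863
```

Call:
servo_tool --deltas '[{"slide": [0.13,0,0.7],"spin": 0},{"slide": [0,0,0.8],"spin": 0},{"slide": [0,0,0.6],"spin": 0},{"slide": [0,0,0],"spin": 0}]'

```text
time_s: 13.55
tcp_pos: [0.4837, 0.0245, 0.1991]
ee_rot: [[-0.983, -0.177, -0.037], [-0.178, 0.984, 0.008], [0.035, 0.015, -0.999]]
wrist_force: [-0.2, -0.4, 0.4]
gripper_width: 0.864
```

```bash
python3 cap.py 11 wrist scene; python3 - <<'E'
from h import *
crop(load("scene11.pkl"),250,120,370,260,4,"s11n.png")
E
```

```text
13.65 [0.48535632 0.02474689 0.20107151] [ 0.13343941 -0.36110246  0.74561953]
```

View pics/wrist11.png

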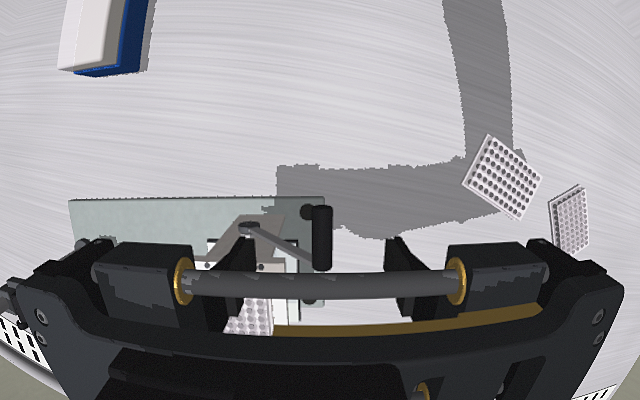

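View pics/s11n.png

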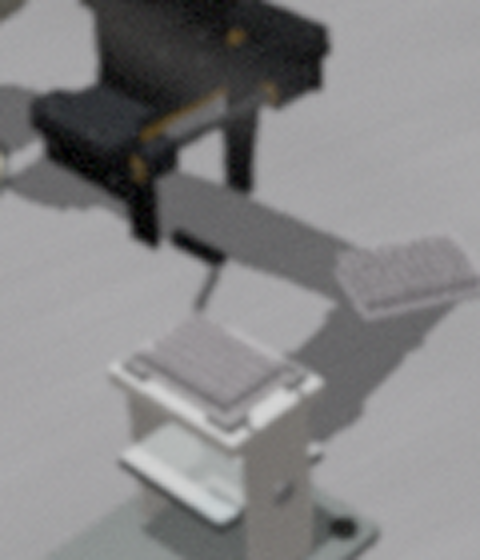

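Call:
servo_tool --deltas '[{"slide": [0.22,0,0.4],"spin": 0},{"slide": [0,0,0.6],"spin": 0},{"slide": [0,0,0.5],"spin": 0},{"slide": [0,0,0.2],"spin": 0}]'

```text
time_s: 14.05
tcp_pos: [0.4803, 0.0244, 0.1602]
ee_rot: [[-0.984, -0.177, -0.025], [-0.178, 0.984, 0.011], [0.023, 0.015, -1.0]]
wrist_force: [0.3, -0.4, -0.4]
gripper_width: 0.862
```

Call:
servo_tool --deltas '[{"slide": [0,0,0],"spin": 0}]'

```text
time_s: 14.15
tcp_pos: [0.4799, 0.0243, 0.1598]
ee_rot: [[-0.984, -0.177, -0.026], [-0.178, 0.984, 0.011], [0.024, 0.015, -1.0]]
wrist_force: [0.5, 0.1, 0.1]
gripper_width: 0.86
```

Call:
servo_tool --deltas '[{"slide": [0,0,0.12],"spin": 0},{"slide": [0,0,0],"spin": 0},{"slide": [0,0,0],"spin": 0},{"slide": [0,0,0],"spin": 0},{"slide": [0,0,0],"spin": 0},{"slide": [0,0,0],"spin": 0},{"slide": [0,0,0],"spin": 0},{"slide": [0,0,0],"spin": 0}]' --gripper 255

```text
time_s: 14.95
tcp_pos: [0.4813, 0.0247, 0.1589]
ee_rot: [[-0.984, -0.178, -0.021], [-0.178, 0.984, 0.012], [0.019, 0.016, -1.0]]
wrist_force: [-0.1, 0.1, -1.0]
gripper_width: 0.22
```

```bash
python3 cap.py 12 wrist scene; python3 - <<'E'
from h import *
crop(load("scene12.pkl"),250,120,370,260,4,"s12n.png")
crop(load("wrist12.pkl"),200,200,440,320,3,"w12n.png")
E
```

```text
15.05 [0.48140128 0.02498435 0.15900775] [-0.63318451  1.89340589  0.97446682]
```

View pics/w12n.png

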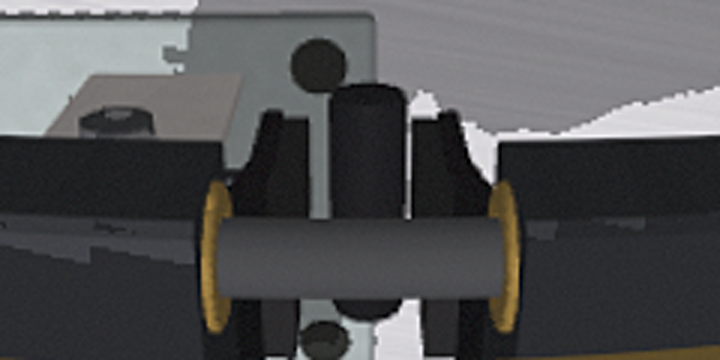

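View pics/s12n.png

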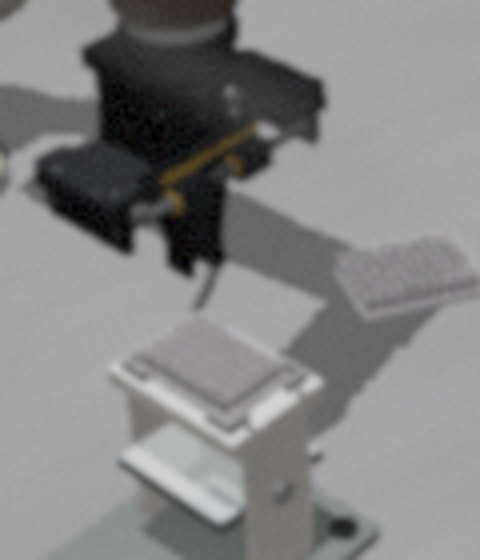

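Call:
servo_tool --deltas '[{"slide": [0,0,0],"spin": 0},{"slide": [0,0,0],"spin": 0},{"slide": [0,0,0],"spin": 0}]'

```text
time_s: 15.35
tcp_pos: [0.4814, 0.0252, 0.1589]
ee_rot: [[-0.984, -0.178, -0.021], [-0.178, 0.984, 0.013], [0.019, 0.016, -1.0]]
wrist_force: [-0.4, 0.4, -0.7]
gripper_width: 0.147
```

Call:
servo_tool --deltas '[{"slide": [0,-0.2,-0.14],"spin": 0},{"slide": [0,-0.3,-0.2],"spin": 0},{"slide": [0,-0.3,-0.18],"spin": 0}]'

```text
time_s: 15.65
tcp_pos: [0.4846, 0.0072, 0.1715]
ee_rot: [[-0.984, -0.179, -0.023], [-0.179, 0.984, 0.017], [0.019, 0.021, -1.0]]
wrist_force: [-0.2, 3.7, -1.2]
gripper_width: 0.145
```

Call:
servo_tool --deltas '[{"slide": [0,-0.36,-0.16],"spin": 0},{"slide": [0,-0.36,-0.14],"spin": 0},{"slide": [0,-0.36,-0.1],"spin": 0}]'

```text
time_s: 15.95
tcp_pos: [0.4895, -0.0193, 0.1825]
ee_rot: [[-0.984, -0.178, -0.023], [-0.179, 0.984, 0.022], [0.018, 0.026, -1.0]]
wrist_force: [-1.1, 4.6, 0.9]
gripper_width: 0.144
```

```bash
cat > tilt.py <<'E'
from fit3 import p,W
import numpy as np
from station import sense
s=sense();T=s["tcp_pos"];g=T-np.array([0.4814,0.0252,0.1589]);yv=np.array([-np.sin(p[2]),np.cos(p[2]),0])
# absolute: grasped knob position via offset at closing (v=0)
y=68.3+1000*g@yv;z=86.2+1000*g[2];y2=1000*(T-np.array([p[0],p[1],0]))@yv
print("v",.67-np.arctan2(y,z),"r",np.hypot(y,z),"abs y of tcp",y2,s["time_s"],T,s["wrist_force"],s["gripper_width"])
E
python3 tilt.py
```

```text
v 0.46274914846607407 r 112.18207279397679 abs y of tcp 22.743635412809237 15.95 [ 0.48946209 -0.01929175  0.18248141] [-1.11975964  4.55237809  0.87880781] 0.14431284498522337
```

Call:
servo_tool --deltas '[{"slide": [0,-0.3,-0.03],"spin": 0},{"slide": [0,-0.26,-0.01],"spin": 0},{"slide": [0,0,0],"spin": 0},{"slide": [0,0,0],"spin": 0}]'

```text
time_s: 16.35
tcp_pos: [0.4921, -0.0339, 0.1855]
ee_rot: [[-0.984, -0.176, -0.021], [-0.177, 0.984, 0.026], [0.016, 0.029, -0.999]]
wrist_force: [-0.7, 4.4, -0.5]
gripper_width: 0.155
```

```bash
python3 tilt.py; python3 cap.py 13 wrist scene top; python3 tilt.py;python3 - <<'E'
from h import *
crop(load("scene13.pkl"),240,120,360,260,5,"s13n.png")
crop(load("wrist13.pkl"),200,180,440,320,3,"w13n.png")
E
```

```text
v 0.5967666322991584 r 113.10070328992765 abs y of tcp 7.935233347225587 16.35 [ 0.49214199 -0.03385565  0.18549755] [-0.74472655  4.3795222  -0.52379206] 0.15478041441900722
16.5 [ 0.49213641 -0.03371953  0.18550142] [-0.861882    3.37528261  0.10630484]
v 0.5955795691789125 r 113.11451476149901 abs y of tcp 8.070152206659778 16.5 [ 0.49213641 -0.03371953  0.18550142] [-0.861882    3.37528261  0.10630484] 0.15130284582963952
```

View pics/s13n.png

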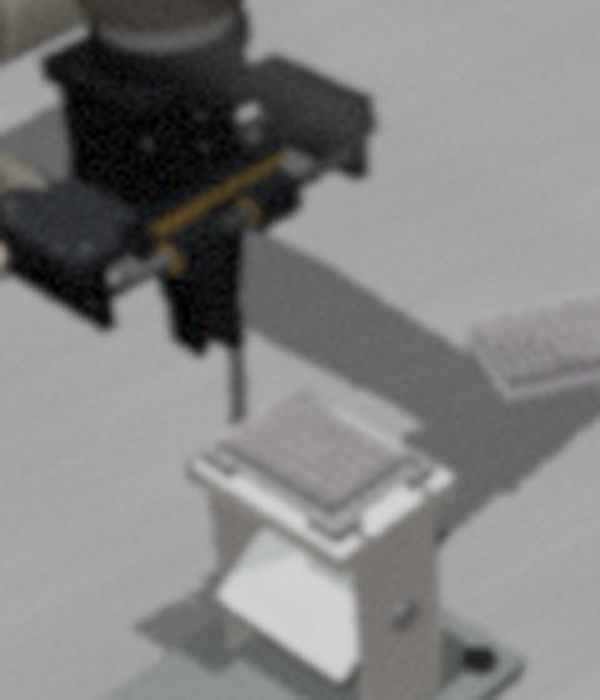

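View pics/wrist13.png

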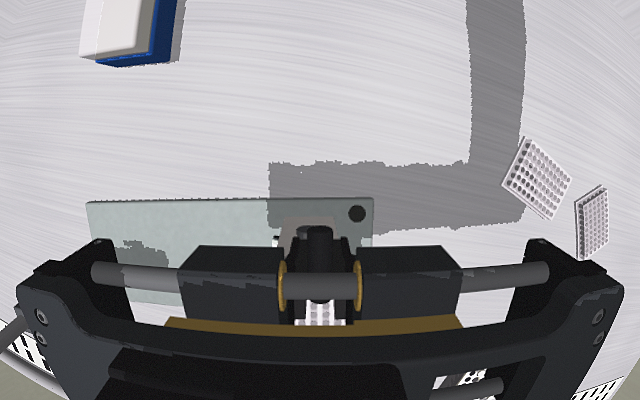

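```bash
python3 - <<'E'
from fit3 import *
for v in(0,.4,.5,.55,.6,.65,.7,.8):
    q=[]
    for x in(-46,46):
        q.append((proj(s,W(p,(x,-45*np.cos(v),85-45*np.sin(v))))+.5-[240,120])*5)
    print(v,np.round(q,0).tolist())
E
```

```text
0 [[203.0, 571.0], [329.0, 654.0]]
0.4 [[211.0, 592.0], [336.0, 676.0]]
0.5 [[215.0, 596.0], [339.0, 679.0]]
0.55 [[216.0, 597.0], [341.0, 681.0]]
0.6 [[218.0, 599.0], [343.0, 682.0]]
0.65 [[221.0, 600.0], [345.0, 683.0]]
0.7 [[223.0, 601.0], [347.0, 684.0]]
0.8 [[228.0, 603.0], [351.0, 686.0]]
```

Call:
servo_tool --deltas '[{"slide": [0,-0.06,0],"spin": 0},{"slide": [0,0,0],"spin": 0},{"slide": [0,0,0],"spin": 0},{"slide": [0,0,0],"spin": 0}]'

```text
time_s: 16.9
tcp_pos: [0.4922, -0.0344, 0.1855]
ee_rot: [[-0.984, -0.178, -0.022], [-0.179, 0.984, 0.026], [0.017, 0.029, -0.999]]
wrist_force: [-1.8, 3.9, 1.3]
gripper_width: 0.149
```

```bash
python3 tilt.py; python3 cap.py 14 scene wrist; python3 tilt.py;python3 - <<'E'
from h import *
crop(load("scene14.pkl"),260,180,350,270,7,"s14n.png")
E
```

```text
v 0.601587273583956 r 113.07477085140742 abs y of tcp 7.3896100378636955 16.9 [ 0.49223242 -0.03439379  0.18551026] [-1.8086617   3.88372492  1.30968928] 0.149208652053035
17.0 [ 0.49224937 -0.03439096  0.18553996] [-1.67275317  4.51769488  1.22845078]
v 0.6016075651077317 r 113.10438250099324 abs y of tcp 7.389344578512872 17.0 [ 0.49224937 -0.03439096  0.18553996] [-1.67275317  4.51769488  1.22845078] 0.15356679078303778
```

View pics/s14n.png

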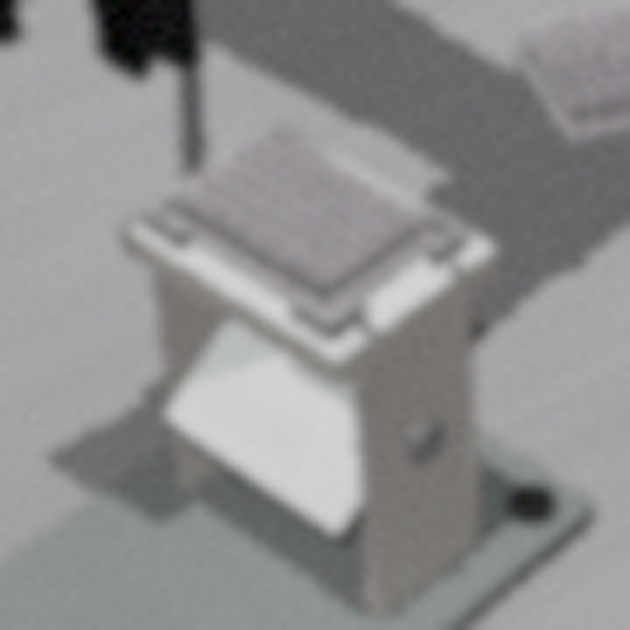

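Call:
servo_tool --deltas '[{"slide": [0,-0.08,0],"spin": 0},{"slide": [0,0,0],"spin": 0},{"slide": [0,0,0],"spin": 0},{"slide": [0,0,0],"spin": 0},{"slide": [0,0,0],"spin": 0}]'

```text
time_s: 17.5
tcp_pos: [0.4925, -0.0361, 0.1857]
ee_rot: [[-0.984, -0.178, -0.022], [-0.179, 0.984, 0.026], [0.017, 0.03, -0.999]]
wrist_force: [-1.5, 5.0, 1.6]
gripper_width: 0.153
```

```bash
python3 tilt.py; python3 - <<'E'
from station import r
print(r.finish_job())
E
```

```text
v 0.6166861878733731 r 113.13633243733935 abs y of tcp 5.688761723758119 17.5 [ 0.49253439 -0.03606762  0.18567558] [-1.5163729   5.02119723  1.60370979] 0.1533060964373078
the job is handed in; nothing more can be done
None
```

I placed the 83 x 58 mm tray in the nest, let go of it, and swung the tilt lever to about 0.617 rad. I handed the job in at 17.5 s, still holding the lever. The hand-in reports no verdict, so the result isn't confirmed.

- **Tray:** in the wrist picture after release it lies flat between all four guides. The well grid looked about 2 mm off centre towards -x, partly from the viewing angle; the limit is 4.5 mm. The last scene picture, before the final nudge, shows it still seated, with the gripper away at the knob.
- **Tilt:** I aimed for about 0.612 rad, worked out from the lens position seen by the wrist camera. The lens pictures put the camera height at about 0.115 m, where the allowed middle is 0.6165 rad. The mirror edges in the scene picture agree only roughly, at 0.55 to 0.65 rad. I couldn't see the small camera's own view of the dot.
- **Grip on the lever:** the gripper opening is about 13 mm on the 14 mm knob, and the wrist carries about 5 N from the spring.
- **Disagreements:** the gripper had tilted about 3° by the time I placed the tray, so one end touched first and the other dropped a few millimetres flat on release. My estimates of the tray's lengthwise position before lowering differed by up to 3 mm, so I corrected about 2 mm from a closer picture. The knob's distance from the axle came out at 113 mm instead of 110 mm, probably from a slight slip in the fingers.

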